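# Clip the clamp links onto the cell-pack fixture

## Robot

A 6-joint arm with a two-finger parallel gripper is mounted at the origin on the work surface. World frame = base frame: x ahead of the robot, y to its left, z up, the work surface at z = 0. Lengths are in m, angles in rad, forces in N, time in s.
With the tool pointing down it reaches from about 0.375 to 0.9 m from the base axis. Payload 3.1 kg.
Tool frame: the origin (TCP) lies between the finger pads; the fingertips stand 14 mm ahead of it and the grasp point (between the pads) lies 5 mm behind it (robot.finger_overhang is the distance from the TCP to the fingertips, in m); z points along the fingers, y is the line along which they close (so a half turn about z gives the same grasp; the last joint's range is limited). The gripper opens to 87 mm and grips with 3 to 60 N. Pads are 19 mm wide; open, the fingers measure 117 mm over their backs; the gripper's body (75 mm by 190 mm) begins 51 mm behind the grasp point.
Start: joints at [1.063, 0.527, 1.433, -0, 1.181, -0.178], TCP at [0.202, 0.592, 0.237] pointing down, gripper open.
Joint ranges: [-3.08, 3.08], [-0.75, 2.2], [0.22, 2.44], [-1.43, 4.57], [0, 2.65], [-2.85, 2.85]. Speed limits (rad/s): [2.79, 2.79, 3.14, 3.14, 3.14, 3.14].

## Interface

Orientations are given as a unit quaternion [x, y, z, w].
In Python, from rig import monitor, cams, workorder, robot gives the robot as it stands.
- The arm moves only by the tool send_rows, never from a script. Its argument "moves" is one flat list of numbers, 7 for each row, row after row: the opening, from 0 (shut) to 1 (fully open), then the shift along the world's x, y, z in cm, then the turn, a rotation vector about the world's x, y, z in rad. A call has 1 to 5 rows; each row is the pose to reach, as a shift and turn from the pose commanded when the call began; what a row does not reach only later rows make up. A row lasts 1/12 s, in which the tool goes at most 41.7 mm and 7.16 degrees, less where a joint would pass 70% of its speed; a pose out of reach is approached as far as the arm can. A call with a gripper value outside its range is refused whole. The fingers move at their own pace and stop on an object; "grip_force" is the grip in N (left out, the last holds). Time passes only in rows, so rows that repeat a pose let the fingers close. It gives the time, the measured TCP pose, the force, the opening and the grip force at its end, in the units of the state.
- monitor.get_obs(): the state, without advancing time (a new reading comes with each control period).
- cams.camera(name): name is "side" or "top" or "wrist"; returns a dict with "pixels" (400x640x3 uint8, blue, green, red), "range_z" (400x640 float32, m along the optical axis (not along the pixel's ray), 0 where there is no reading), "fovy" (degrees; the focal length in pixels is half the picture's height over the tangent of half this angle, whatever the lens; pixels are square), "cx", "cy" (the principal point, pixels), "dist_coeffs" ([k1, k2, p1, p2, k3] as OpenCV has them; the pictures are not rectified), "rvec" (rotation vector, rad) and "tvec" (3), from world to camera coordinates, as OpenCV has them; the wrist camera has in their place "hand_eye" (4x4, takes a point from camera to tool coordinates, whose origin is the TCP and whose axes are the flange's). Camera axes: x right, y down, z forward; pixel columns grow to the right and rows downward; lengths in m; the calibration is good to about 2 mm. A picture is of the moment at which its call begins: read the wrist's pose just before it.
- workorder.hand_in(): hands the job in; it is judged then, once.
The state is a dict: "time": time; "q": joint angles; "joint_velocities": joint speeds; "joint_torque": joint torques, N m; "position": TCP position; "tool_rot": TCP orientation; "ft_force": force on the tool from outside, world axes, zero at the start; "moment": the same for the moment, N m; "grip_width": finger opening in m; "grip_force": force on a finger pad.
Only numpy, scipy, OpenCV 4.12 (cv2) and the standard library are available. Lean on these libraries where they do the work, as an engineer would, in place of code of your own. Each camera call takes 0.05 s, during which the arm holds its last target. There are 200 camera calls.

## Task

Lock the clamp links of the cell-pack fixture: lay each split clip from the bench flat on the fixture's deck and, with the held fork tool and not with the fingers, push it sideways onto the groove of a shaft of its own until it snaps fully home (there may be fewer clips than shafts; any shaft will do). Then put the fork tool down flat inside the blue tray, leaving the yellow cell box and the jar where they stand.

Things in the scene. Friction and masses are not known exactly. Their poses are not given: they have to be found in the camera images.
- fixture: fixed dark steel deck plate 130 x 260 mm, top 15 mm above the bench, lying flat; origin on the bench under the middle of the shaft row. Its x points from its open front strip (on the robot's side) to the grey rack with copper cell ends at its back edge (x 50 to 62 mm, 34 mm high over all); y runs along the row of four shafts, 66 mm apart; z up. The deck reaches from x -80 to +50 mm and y -130 to +130 mm; the strip in front of the shafts (x -80 to -10 mm) is empty.
- shaft1 (a point): upright fixed steel shaft at x 0, y -99 mm (the right-hand end) in the fixture's frame: point on its axis, 3 mm above the deck (18 mm above the bench), axes as the fixture's. Directly above the deck is a groove, 14 mm across and 8 mm high; the shaft above it is 20 mm across and ends 22 mm above the deck. A clip seated in the groove has its seat point here and its x along the direction it was pushed.
- shaft2 (a point): upright fixed steel shaft at x 0, y -33 mm in the fixture's frame: point on its axis, 3 mm above the deck (18 mm above the bench), axes as the fixture's. Directly above the deck is a groove, 14 mm across and 8 mm high; the shaft above it is 20 mm across and ends 22 mm above the deck. A clip seated in the groove has its seat point here and its x along the direction it was pushed.
- shaft3 (a point): upright fixed steel shaft at x 0, y +33 mm in the fixture's frame: point on its axis, 3 mm above the deck (18 mm above the bench), axes as the fixture's. Directly above the deck is a groove, 14 mm across and 8 mm high; the shaft above it is 20 mm across and ends 22 mm above the deck. A clip seated in the groove has its seat point here and its x along the direction it was pushed.
- shaft4 (a point): upright fixed steel shaft at x 0, y +99 mm (the left-hand end) in the fixture's frame: point on its axis, 3 mm above the deck (18 mm above the bench), axes as the fixture's. Directly above the deck is a groove, 14 mm across and 8 mm high; the shaft above it is 20 mm across and ends 22 mm above the deck. A clip seated in the groove has its seat point here and its x along the direction it was pushed.
- clip1_grip (a point): split steel clip 1 (may be absent), 32 g, 6 mm thick, 30 mm long, lying flat: centre, half-way up, of its rigid back block, 14 mm long (x) by 32 mm wide (y), the part to pinch across y and to push. x points towards the open mouth, z up.
- clip1_seat (a point): seat centre of clip 1, half-way up its thickness, 14.3 mm ahead (+x) of the grip point; the back block's rear face is 21.3 mm behind it. Two sprung jaws (25 mm wide outside, tips 9.2 mm ahead of the seat, mouth 10 mm) spring apart with about 5 to 9 N of push along +x to let the 14 mm groove in (the jaws touch it about 12 mm before home), then close behind it; the clip is held under the wider shaft above.
- clip2_grip (a point): split steel clip 2 (may be absent), 32 g, 6 mm thick, 30 mm long, lying flat: centre, half-way up, of its rigid back block, 14 mm long (x) by 32 mm wide (y), the part to pinch across y and to push. x points towards the open mouth, z up.
- clip2_seat (a point): seat centre of clip 2, half-way up its thickness, 14.3 mm ahead (+x) of the grip point; the back block's rear face is 21.3 mm behind it. Two sprung jaws (25 mm wide outside, tips 9.2 mm ahead of the seat, mouth 10 mm) spring apart with about 5 to 9 N of push along +x to let the 14 mm groove in (the jaws touch it about 12 mm before home), then close behind it; the clip is held under the wider shaft above.
- clip3_grip (a point): split steel clip 3 (may be absent), 32 g, 6 mm thick, 30 mm long, lying flat: centre, half-way up, of its rigid back block, 14 mm long (x) by 32 mm wide (y), the part to pinch across y and to push. x points towards the open mouth, z up.
- clip3_seat (a point): seat centre of clip 3, half-way up its thickness, 14.3 mm ahead (+x) of the grip point; the back block's rear face is 21.3 mm behind it. Two sprung jaws (25 mm wide outside, tips 9.2 mm ahead of the seat, mouth 10 mm) spring apart with about 5 to 9 N of push along +x to let the 14 mm groove in (the jaws touch it about 12 mm before home), then close behind it; the clip is held under the wider shaft above.
- clip4_grip (a point): split steel clip 4 (may be absent), 32 g, 6 mm thick, 30 mm long, lying flat: centre, half-way up, of its rigid back block, 14 mm long (x) by 32 mm wide (y), the part to pinch across y and to push. x points towards the open mouth, z up.
- clip4_seat (a point): seat centre of clip 4, half-way up its thickness, 14.3 mm ahead (+x) of the grip point; the back block's rear face is 21.3 mm behind it. Two sprung jaws (25 mm wide outside, tips 9.2 mm ahead of the seat, mouth 10 mm) spring apart with about 5 to 9 N of push along +x to let the 14 mm groove in (the jaws touch it about 12 mm before home), then close behind it; the clip is held under the wider shaft above.
- fork_grip (a point): fork tool, flat underneath, 0.14 kg, balancing about 18 mm ahead of this point: centre, half-way up (13 mm above its underside), of its black handle, 80 mm long (x), 20 mm wide (y), 26 mm high. x points to the steel fork, z up.
- fork_front (a point): middle of the fork's cross bar's front face, 85 mm ahead of the handle's centre, 3 mm above the tool's underside: this face bears on a clip's back. The bar is 50 mm wide, 6 mm thick; two prongs, 9 mm long, 5 mm wide, 37 mm apart, stand ahead of it and straddle the clip's back block. x forward.
- tray: fixed shallow blue tray, outside 180 mm (x) by 240 mm (y) by 35 mm high, walls and floor 4 to 5 mm; origin on the bench under its middle.
- cellbox: yellow block-shaped cell box with copper cells in it, 50 x 100 mm, 66 mm high; origin under its middle. Not to be disturbed.
- jar: small white jar with a steel cap, 48 mm across, 60 mm high; origin under its middle. Not to be disturbed.

How it is judged:
By the outcome, as a careful person would: the job done as asked, in the order asked, and still so for the second after the job is handed in, with the robot touching nothing.
Of clip1, clip2, clip3, clip4 only 3 to 4 are there at a start; the rules pass over those that are not, and their reading is None.
At some moment in a run one of clip1, clip2, clip3, clip4, fork may be knocked a few centimetres aside while the robot is not near it.
Once in a run the grip may slacken for a moment while it holds something.
It also fails if it takes over 210 s, if anything falls off the work surface, if the arm or the gripper's body presses on something with over 40 N, if the wrist force passes 120 N, or if a joint passes its speed limit or range.

## Working session

There is one attempt and no reset: what is moved stays moved. The work goes in short steps, Python scripts to look and compute and a tool call to move; the robot and the scene stay as the last step left them, time stands still between calls to the robot, and variables do not carry over. Pictures are saved under pics/ and viewed, at most 14 in all, crops included, and the job is handed in when it is done.

Besides the shell and the picture viewer there is one more tool, called after "Call:" as name(argument=value, ...) on one line, values as JSON. send_rows: Moves the arm, as the interface text tells. Its arguments: {"type":"object","properties":{"moves":{"type":"array","items":{"type":"number"}},"grip_force":{"type":"number"}},"required":["moves"]}

```bash
ls; mkdir -p pics; cat > h.py <<'E'
import numpy as np, cv2
from scipy.spatial.transform import Rotation as R
from rig import monitor, cams, workorder, robot
def K(c):
    h,w=c["pixels"].shape[:2]; f=h/2/np.tan(np.radians(c["fovy"])/2)
    return np.array([[f,0,c["cx"]],[0,f,c["cy"]],[0,0,1]])
def T(c,o):
    "camera->world"
    if "hand_eye" in c:
        W=np.eye(4);W[:3,:3]=R.from_quat(o["tool_rot"]).as_matrix();W[:3,3]=o["position"]
        return W@np.array(c["hand_eye"])
    M=np.eye(4);M[:3,:3]=cv2.Rodrigues(np.array(c["rvec"],float))[0];M[:3,3]=np.ravel(c["tvec"]);return np.linalg.inv(M)
def shot(name):
    o=monitor.get_obs();c=cams.camera(name);return c,o
def cloud(c,o):
    "world xyz per pixel"
    h,w=c["range_z"].shape
    uv=np.stack(np.meshgrid(np.arange(w),np.arange(h)),-1).reshape(-1,1,2).astype(np.float64)
    n=cv2.undistortPoints(uv,K(c),np.array(c["dist_coeffs"],float)).reshape(h,w,2)
    z=c["range_z"][...,None]; P=np.concatenate([n*z,z],-1); M=T(c,o)
    P=P@M[:3,:3].T+M[:3,3]; P[c["range_z"]==0]=np.nan; return P
def ray(c,o,uv,z):
    "pixels onto plane at height z"
    n=cv2.undistortPoints(np.array(uv,float).reshape(-1,1,2),K(c),np.array(c["dist_coeffs"],float)).reshape(-1,2)
    M=T(c,o); d=np.c_[n,np.ones(len(n))]@M[:3,:3].T; return M[:3,3]+d*((z-M[2,3])/d[:,2])[:,None]
def rect(c,o,x0,x1,y0,y1,z,s=1000):
    "orthographic picture of plane z: rows -> decreasing x, cols -> decreasing y"
    X,Y=np.meshgrid(np.arange(x1,x0,-1/s),np.arange(y1,y0,-1/s),indexing='ij')
    M=np.linalg.inv(T(c,o)); P=np.stack([X,Y,0*X+z],-1).reshape(-1,3)
    p,_=cv2.projectPoints(P,cv2.Rodrigues(M[:3,:3])[0],M[:3,3],K(c),np.array(c["dist_coeffs"],float))
    p=p.reshape(X.shape+(2,)).astype(np.float32); return cv2.remap(c["pixels"],p[...,0],p[...,1],cv2.INTER_LINEAR)
E
python3 - <<'E'
from h import *
c,o=shot("top"); cv2.imwrite("pics/top.png",c["pixels"]); print(o, T(c,o).round(3),c["fovy"],c["dist_coeffs"])
P=cloud(c,o); print(np.nanmin(P.reshape(-1,3),0),np.nanmax(P.reshape(-1,3),0))
print(dir(robot), np.array(shot("wrist")[0]["hand_eye"]).round(4))
E
```

```text
pics
{'time': 0.0, 'q': array([ 1.06349265e+00,  5.28454957e-01,  1.43388794e+00, -2.89496539e-05,
        1.18136076e+00, -1.78535447e-01]), 'joint_velocities': array([ 0.00020862,  0.00032965, -0.00132616, -0.00058813,  0.00055463,
       -0.00142386]), 'joint_torque': array([ 1.96472394e-05, -4.40039492e+01, -1.76595175e+01,  6.32483256e-02,
        5.80889569e-02, -1.73126941e-04]), 'position': array([0.20145989, 0.59091516, 0.23558304]), 'tool_rot': array([ 1.63639254e-01,  9.86519681e-01, -9.98548800e-04, -3.42294356e-04]), 'ft_force': array([0.02453167, 0.18629351, 1.12412288]), 'moment': array([-0.01677943,  0.01621918, -0.03879012]), 'grip_force': 0.0, 'grip_width': 0.0869479665636512} [[-0.024 -0.986  0.168  0.426]
 [-1.     0.02  -0.024  0.006]
 [ 0.02  -0.168 -0.986  0.842]
 [ 0.     0.     0.     1.   ]] 57.06964567460122 [-0.02299767  0.          0.          0.          0.        ]
[ 0.10606637 -1.67643415 -0.76771962] [1.72147787 1.52135281 0.26378903]
['Unreachable', '__class__', '__delattr__', '__dict__', '__dir__', '__doc__', '__eq__', '__format__', '__ge__', '__getattribute__', '__getstate__', '__gt__', '__hash__', '__init__', '__init_subclass__', '__le__', '__lt__', '__module__', '__ne__', '__new__', '__reduce__', '__reduce_ex__', '__repr__', '__setattr__', '__sizeof__', '__str__', '__subclasshook__', '__weakref__', 'finger_overhang'] [[-5.000e-04 -9.591e-01 -2.830e-01  7.840e-02]
 [ 1.000e+00 -5.000e-04 -2.000e-04 -5.000e-04]
 [ 0.000e+00 -2.830e-01  9.591e-01 -1.490e-01]
 [ 0.000e+00  0.000e+00  0.000e+00  1.000e+00]]
```

View pics/top.png

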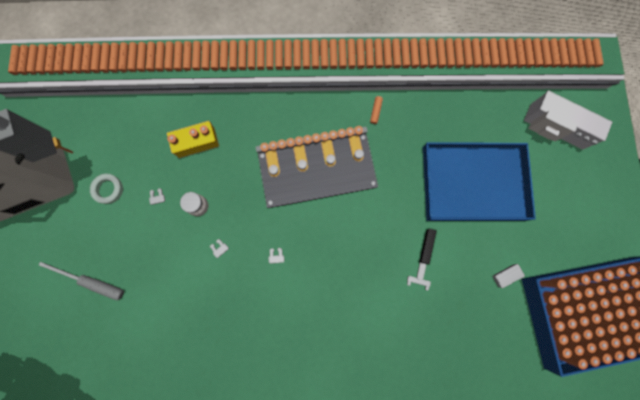

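Three clips visible (157,197), (219,248), (276,257); fixture around (318,165), fork at (425,260) pointing to the robot, tray (478,182), jar (193,204). Measuring poses from the top view.

```bash
python3 - <<'E'
from h import *
c,o=shot("top"); P=cloud(c,o); I=c["pixels"]; hsv=cv2.cvtColor(I,cv2.COLOR_BGR2HSV)
for n,(u,v) in dict(clipA=(157,197),clipB=(219,248),clipC=(276,257),fork=(425,265),).items():
    print(n, ray(c,o,[(u,v)],0.006).round(3), np.degrees(0), hsv[v-2:v+3,u].tolist())
print(ray(c,o,[(270,203),(375,183),(364,129),(260,152)],0.015).round(4))
a=rect(c,o,.28,.72,-.12,.38,.006,1600); cv2.imwrite("pics/a.png",a); print(a.shape, c["pixels"].shape)
E
```

```text
clipA [[0.581 0.362 0.006]] 0.0 [[72, 55, 145], [76, 20, 164], [90, 6, 177], [110, 4, 183], [110, 4, 184]]
clipB [[0.461 0.217 0.006]] 0.0 [[73, 52, 151], [74, 26, 167], [81, 10, 181], [90, 4, 189], [100, 4, 193]]
clipC [[0.438 0.09  0.006]] 0.0 [[73, 38, 160], [81, 10, 183], [102, 6, 198], [110, 4, 200], [110, 4, 201]]
fork [[ 0.413 -0.246  0.006]] 0.0 [[83, 12, 87], [77, 13, 134], [78, 19, 161], [75, 21, 167], [74, 26, 165]]
[[ 0.56    0.1018  0.015 ]
 [ 0.6017 -0.1398  0.015 ]
 [ 0.7328 -0.1201  0.015 ]
 [ 0.6806  0.125   0.015 ]]
(704, 800, 3) (400, 640, 3)
```

View pics/a.png

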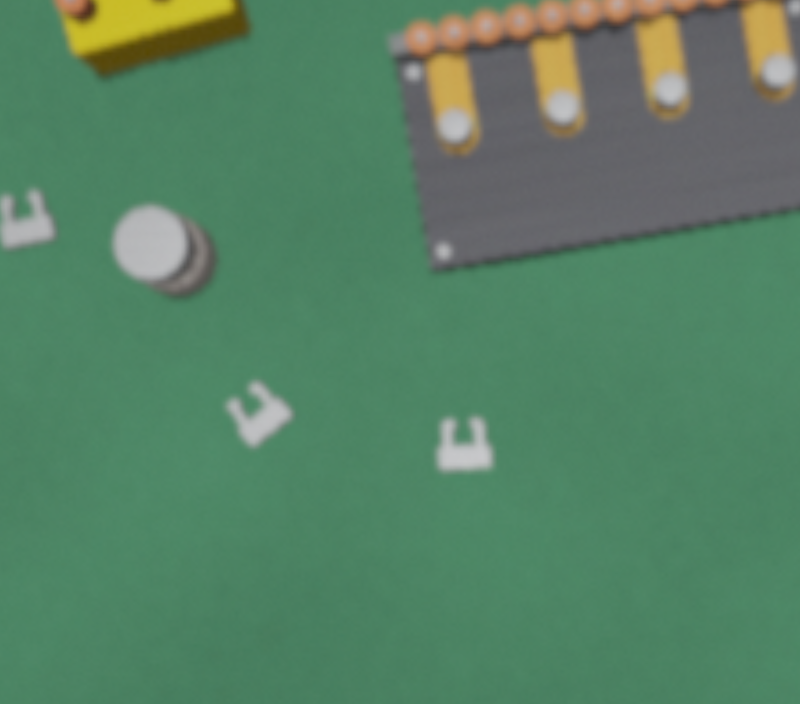

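Ortho view (1.6 px/mm): clips at (27,222), (258,415), (465,445), all with mouths about up (+x), shafts tops at (455,126)…(778,72). Fitting templates for exact poses.

```bash
cat >> h.py <<'E'
from scipy.optimize import minimize
def clip_t(p):
    x,y=p[...,0],np.abs(p[...,1])
    return ((np.abs(x)<7)&(y<16))|((x>=7)&(x<23.5)&(y<12.5)&(y>5)&(np.hypot(x-14.3,y)>7))
def fork_t(p): # fork front frame, steel only (mm)
    x,y=p[...,0],np.abs(p[...,1])
    return ((x<0)&(x>-6)&(y<25))|((x>=0)&(x<9)&(y>18.5)&(y<23.5))
def fit(c,o,x,y,yaw,z,tpl,half=.035,s=2000,sigma=1.0,thr=(45,110)):
    "pose of white template near x,y (m), yaw"
    a=rect(c,o,x-half,x+half,y-half,y+half,z,s); h=cv2.cvtColor(a,cv2.COLOR_BGR2HSV).astype(float)
    m=((h[...,1]<thr[0])&(h[...,2]>thr[1])).astype(float); m=cv2.GaussianBlur(m,(0,0),sigma*s/1000)
    n=a.shape[0]; X,Y=np.meshgrid(x+half-np.arange(n)/s,y+half-np.arange(a.shape[1])/s,indexing='ij')
    def cost(q):
        dx,dy=(X-q[0]/1e3)*1e3,(Y-q[1]/1e3)*1e3; C,S=np.cos(q[2]/20),np.sin(q[2]/20)
        t=tpl(np.stack([C*dx+S*dy,-S*dx+C*dy],-1)).astype(float)
        return ((cv2.GaussianBlur(t,(0,0),sigma*s/1000)-m)**2).mean()
    best=None
    for d in (-.35,0,.35):
        q0=np.array([x*1e3,y*1e3,(yaw+d)*20])
        r=minimize(cost,q0,method='Nelder-Mead',options=dict(initial_simplex=np.array([q0,q0+[6,0,0],q0+[0,6,0],q0+[0,0,5]]),xatol=.02,fatol=1e-7))
        if best is None or r.fun<best.fun: best=r
    return best.x[0]/1e3,best.x[1]/1e3,best.x[2]/20,best.fun,m.mean()
def fixture(c,o,tops,z=.037):
    "fit 4 shaft tops (approx world xy) -> fixture origin, yaw"
    pts=[]
    for x,y in tops:
        a=rect(c,o,x-.02,x+.02,y-.02,y+.02,z,2000); h=cv2.cvtColor(a,cv2.COLOR_BGR2HSV)
        m=((h[...,1]<60)&(h[...,2]>130)).astype(np.uint8)
        n,l,st,ce=cv2.connectedComponentsWithStats(m); i=1+np.argmax(st[1:,4]); pts.append((x+.02-ce[i][1]/2000,y+.02-ce[i][0]/2000,st[i,4]/4))
    pts=np.array(pts); return pts
E
python3 - <<'E'
from h import *
c,o=shot("top")
for x,y,w in [(.575,.363,.15),(.461,.22,.6),(.44,.09,0)]:
    print("clip",np.round(fit(c,o,x,y,w,.006,clip_t),4))
print("fork",np.round(fit(c,o,.375,-.25,2.93,.006,fork_t,half=.045),4))
g=ray(c,o,[(274,171),(302,164),(330,159),(358,153)],.037); 
p=fixture(c,o,g[:,:2]); print(p.round(4)); 
print("c",p[:,:2].mean(0), np.hypot(*(p[0]-p[3])[:2]), np.arctan2(*( (p[0]-p[3])[:2]*[-1,1])))
P=cloud(c,o)
print(ray(c,o,[(427,147),(528,147),(532,218),(428,218)],.035).round(3), ray(c,o,[(433,232),(424,262),(420,283)],.02).round(3))
E
```

```text
clip [0.5751 0.3628 0.1974 0.016  0.1759]
clip [0.4562 0.214  0.6787 0.0135 0.1742]
clip [0.4343 0.0897 0.0565 0.0152 0.1769]
fork [ 0.3758 -0.2288  2.843   0.0901  0.1597]
[[ 6.3270e-01  9.3100e-02  3.6425e+02]
 [ 6.4390e-01  2.7200e-02  3.7175e+02]
 [ 6.5550e-01 -3.8000e-02  3.4675e+02]
 [ 6.6650e-01 -1.0300e-01  3.5375e+02]]
c [ 0.64965212 -0.00518079] 0.19901604239631307 0.17064074021932701
[[ 0.68  -0.261  0.035]
 [ 0.676 -0.499  0.035]
 [ 0.51  -0.488  0.035]
 [ 0.516 -0.251  0.035]] [[ 0.485 -0.265  0.02 ]
 [ 0.419 -0.24   0.02 ]
 [ 0.374 -0.228  0.02 ]]
```

Call:
send_rows(moves=[0.6, 37.4, -22.8, -8, 0, 0, 0.526, 0.6, 37.4, -22.8, -8, 0, 0, 0.526, 0.6, 37.4, -22.8, -8, 0, 0, 0.526, 0.6, 37.4, -22.8, -8, 0, 0, 0.526, 0.6, 37.4, -22.8, -8, 0, 0, 0.526], grip_force=15)

```text
time: 0.62
position: [0.3712, 0.4881, 0.2001]
tool_rot: [-0.101, 0.995, 0.0, -0.0]
ft_force: [0.4, 0.4, -0.7]
grip_width: 0.0614
grip_force: 0.0
```

```bash
cat >> h.py <<'E'
FX=np.array([.6497,-.0052]); FY=.1706
def fw(x,y): return FX+R.from_euler('z',FY).as_matrix()[:2,:2]@[x,y]
def yawy(o): v=R.from_quat(o["tool_rot"]).as_matrix()[:,1]; return np.arctan2(v[1],v[0])
def delta(x,y,z,ya=None):
    o=monitor.get_obs(); p=o["position"]; d=(np.array([x,y,z])-p)*100
    r=0 if ya is None else (ya-yawy(o)+np.pi)%(2*np.pi)-np.pi
    M=R.from_quat(o["tool_rot"]).as_matrix()
    print("t%.2f"%o["time"],"pos",p.round(4),"yawy %.3f"%yawy(o),"tilt",M[:2,2].round(4),"w %.4f gf %.1f F"%(o["grip_width"],o["grip_force"]),o["ft_force"].round(1),"| d cm",d.round(2),"rz %.3f"%r, "q1,q6",o["q"][[0,5]].round(2))
E
python3 -c "
from h import *
delta(.5751,.3628,.12,.1974+np.pi/2)"
```

```text
t0.62 pos [0.3712 0.4881 0.2001] yawy 1.774 tilt [-0.0003  0.    ] w 0.0614 gf 0.0 F [ 0.4  0.4 -0.7] | d cm [ 20.39 -12.53  -8.01] rz -0.006 q1,q6 [ 0.74 -1.04]
```

Call:
send_rows(moves=[0.6, 20.4, -12.5, -8, 0, 0, 0, 0.6, 20.4, -12.5, -8, 0, 0, 0, 0.6, 20.4, -12.5, -8, 0, 0, 0, 0.6, 20.4, -12.5, -8, 0, 0, 0, 0.6, 20.4, -12.5, -8, 0, 0, 0])

```text
time: 1.03
position: [0.5401, 0.3845, 0.1336]
tool_rot: [-0.098, 0.995, 0.0, -0.0]
ft_force: [-0.1, 0.4, -1.2]
grip_width: 0.0523
grip_force: 0.0
```

```bash
python3 -c "
from h import *
delta(.5751,.3628,.016,.1974+np.pi/2)
c,o=shot('wrist'); cv2.imwrite('pics/w1.png',c['pixels'])
print(np.round(fit(c,o,.5751,.3628,.1974,.006,clip_t),4))
"
```

```text
t1.03 pos [0.5401 0.3845 0.1336] yawy 1.768 tilt [-0.0003 -0.    ] w 0.0523 gf 0.0 F [-0.1  0.4 -1.2] | d cm [  3.5   -2.17 -11.76] rz 0.000 q1,q6 [ 0.45 -1.32]
[0.5757 0.3623 0.2033 0.0018 0.142 ]
```

View pics/w1.png

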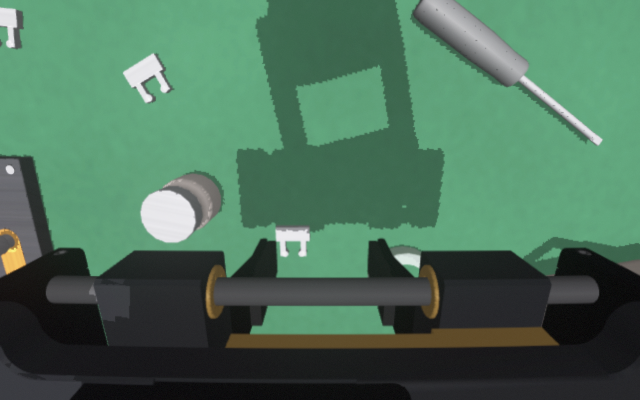

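Clip A is between the fingers at (292,240), fit accurate. Descending.

Call:
send_rows(moves=[0.6, 3.56, -2.22, -5, 0, 0, 0, 0.6, 3.56, -2.22, -8, 0, 0, 0, 0.6, 3.56, -2.22, -11, 0, 0, 0, 0.6, 3.56, -2.22, -11, 0, 0, 0, 0.6, 3.56, -2.22, -11, 0, 0, 0])

```text
time: 1.5
position: [0.5729, 0.3627, 0.022]
tool_rot: [-0.098, 0.995, -0.001, -0.003]
ft_force: [1.1, -0.0, 1.1]
grip_width: 0.0524
grip_force: 0.0
```

```bash
python3 -c "
from h import *
delta(.5757,.3623,.016,.2033+np.pi/2)"
```

```text
t1.50 pos [0.5729 0.3627 0.022 ] yawy 1.767 tilt [-0.0053 -0.0021] w 0.0524 gf 0.0 F [ 1.1 -0.   1.1] | d cm [ 0.28 -0.04 -0.6 ] rz 0.007 q1,q6 [ 0.4  -1.37]
```

Call:
send_rows(moves=[0.6, 0.15, -0.05, -0.5, 0, 0, 0, 0.6, 0.15, -0.05, -0.5, 0, 0, 0, 0, 0.15, -0.05, -0.5, 0, 0, 0, 0, 0.15, -0.05, -0.5, 0, 0, 0, 0, 0.15, -0.05, -0.5, 0, 0, 0], grip_force=20)

```text
time: 1.92
position: [0.5761, 0.3637, 0.0211]
tool_rot: [-0.099, 0.995, 0.0, 0.001]
ft_force: [-0.5, 0.1, -0.1]
grip_width: 0.0393
grip_force: 0.0
```

```bash
python3 -c "
from h import *
delta(.5757,.3623,.016,.2033+np.pi/2)"
```

```text
t1.92 pos [0.5761 0.3637 0.0211] yawy 1.769 tilt [0.002  0.0008] w 0.0393 gf 0.0 F [-0.5  0.1 -0.1] | d cm [-0.04 -0.14 -0.51] rz 0.005 q1,q6 [ 0.4  -1.37]
```

Call:
send_rows(moves=[0.5, 0, -0.1, -0.2, 0, 0, 0, 0.5, 0, -0.1, -0.4, 0, 0, 0, 0.5, 0, -0.1, -0.4, 0, 0, 0, 0.5, 0, -0.1, -0.4, 0, 0, 0, 0.5, 0, -0.1, -0.4, 0, 0, 0])

```text
time: 2.33
position: [0.5758, 0.362, 0.0153]
tool_rot: [-0.098, 0.995, -0.0, -0.0]
ft_force: [-0.4, 0.1, 0.1]
grip_width: 0.0436
grip_force: 0.0
```

```bash
python3 -c "
from h import *
delta(.5757,.3623,.016,.2033+np.pi/2)"
```

```text
t2.33 pos [0.5758 0.362  0.0153] yawy 1.768 tilt [-0.0003 -0.0001] w 0.0436 gf 0.0 F [-0.4  0.1  0.1] | d cm [-0.01  0.03  0.07] rz 0.006 q1,q6 [ 0.4  -1.37]
```

Call:
send_rows(moves=[0, 0, 0, 0.05, 0, 0, 0, 0, 0, 0, 0.05, 0, 0, 0, 0, 0, 0, 0.05, 0, 0, 0, 0, 0, 0, 0.05, 0, 0, 0, 0, 0, 0, 0.05, 0, 0, 0], grip_force=25)

```text
time: 2.75
position: [0.5759, 0.3621, 0.016]
tool_rot: [-0.098, 0.995, 0.0, 0.0]
ft_force: [0.2, -0.6, 0.2]
grip_width: 0.0311
grip_force: 25.0
```

```bash
python3 -c "
from h import *
for s in (99,33,-33,-99): print(fw(-.0443,s/1e3).round(4), end=' ')
delta(*fw(-.0443,.099),.08,FY+np.pi/2)"
```

```text
[0.5892 0.0848] [0.6004 0.0198] [ 0.6116 -0.0452] [ 0.6229 -0.1103] t2.75 pos [0.5759 0.3621 0.016 ] yawy 1.768 tilt [0.0001 0.0001] w 0.0311 gf 25.0 F [ 0.2 -0.6  0.2] | d cm [  1.33 -27.73   6.4 ] rz -0.027 q1,q6 [ 0.4  -1.37]
```

Call:
send_rows(moves=[0, 0, 0, 4, 0, 0, 0, 0, 0, 0, 8, 0, 0, 0, 0, 0, 0, 11.5, 0, 0, -0.027, 0, 0.3, -3, 11.5, 0, 0, -0.027, 0, 0.5, -7, 11.5, 0, 0, -0.027])

```text
time: 3.17
position: [0.5831, 0.2951, 0.1347]
tool_rot: [-0.087, 0.996, 0.001, 0.005]
ft_force: [1.0, 0.3, -0.9]
grip_width: 0.0312
grip_force: 25.0
```

Call:
send_rows(moves=[0, 0.3, -4.1, 0, 0, 0, 0, 0, 0.5, -8.2, 0, 0, 0, 0, 0, 0.7, -12.3, 0, 0, 0, 0, 0, 0.8, -16.4, 0, 0, 0, 0, 0, 0.8, -19.5, 0, 0, 0, 0])

```text
time: 3.58
position: [0.5888, 0.094, 0.1311]
tool_rot: [-0.084, 0.996, -0.0, 0.0]
ft_force: [0.8, -0.1, -0.3]
grip_width: 0.0314
grip_force: 25.0
```

```bash
python3 -c "
from h import *
delta(*fw(-.0443,.099),.05,FY+np.pi/2)"
```

```text
t3.58 pos [0.5888 0.094  0.1311] yawy 1.740 tilt [ 0.0003 -0.0008] w 0.0314 gf 25.0 F [ 0.8 -0.1 -0.3] | d cm [ 0.04 -0.92 -8.11] rz 0.002 q1,q6 [-0.03 -1.77]
```

Call:
send_rows(moves=[0, 0, -0.7, -3, 0, 0, 0, 0, 0, -0.7, -6, 0, 0, 0, 0, 0, -0.7, -8.1, 0, 0, 0, 0, 0, -0.7, -8.1, 0, 0, 0, 0, 0, -0.7, -8.1, 0, 0, 0])

```text
time: 4.0
position: [0.5879, 0.09, 0.0491]
tool_rot: [-0.085, 0.996, 0.0, -0.001]
ft_force: [-0.5, 0.3, 0.0]
grip_width: 0.0311
grip_force: 25.0
```

```bash
python3 -c "
from h import *
delta(*fw(-.0443,.099),.0315,FY+np.pi/2)"
```

```text
t4.00 pos [0.5879 0.09   0.0491] yawy 1.741 tilt [-0.0029  0.0001] w 0.0311 gf 25.0 F [-0.5  0.3  0. ] | d cm [ 0.13 -0.52 -1.76] rz 0.001 q1,q6 [-0.04 -1.78]
```

Call:
send_rows(moves=[0, 0.1, -0.45, -0.5, 0, 0, 0, 0, 0.1, -0.45, -0.8, 0, 0, 0, 0, 0.1, -0.45, -0.8, 0, 0, 0, 0, 0.1, -0.45, -1.5, 0, 0, 0, 0, 0.1, -0.45, -1.5, 0, 0, 0])

```text
time: 4.42
position: [0.5897, 0.0857, 0.0347]
tool_rot: [-0.085, 0.996, 0.0, -0.0]
ft_force: [-0.1, -0.5, -1.5]
grip_width: 0.0311
grip_force: 25.0
```

```bash
python3 -c "
from h import *
delta(*fw(-.0443,.099),.0315,FY+np.pi/2)"
```

```text
t4.42 pos [0.5897 0.0857 0.0347] yawy 1.741 tilt [-0.0001  0.    ] w 0.0311 gf 25.0 F [-0.1 -0.5 -1.5] | d cm [-0.04 -0.09 -0.32] rz 0.000 q1,q6 [-0.04 -1.78]
```

Call:
send_rows(moves=[0, 0, -0.1, -0.3, 0, 0, 0, 0, 0, -0.1, -0.32, 0, 0, 0, 0, 0, -0.1, -0.32, 0, 0, 0, 0, 0, -0.1, -0.32, 0, 0, 0, 0.5, 0, -0.1, -0.32, 0, 0, 0])

```text
time: 4.83
position: [0.5899, 0.0846, 0.0319]
tool_rot: [-0.085, 0.996, -0.0, 0.0]
ft_force: [-0.0, 0.5, -0.4]
grip_width: 0.0336
grip_force: 0.0
```

Call:
send_rows(moves=[0.5, 0, 0, 0, 0, 0, 0, 0.5, 0, 0, 0, 0, 0, 0, 0.5, 0, 0, 3, 0, 0, 0, 0.5, 0, 0, 6, 0, 0, 0, 0.5, -1, 0, 8, 0, 0, 0])

```text
time: 5.25
position: [0.5829, 0.0843, 0.114]
tool_rot: [-0.085, 0.996, -0.0, 0.003]
ft_force: [0.1, -0.3, 0.2]
grip_width: 0.0431
grip_force: 0.0
```

```bash
python3 -c "
from h import *
delta(.4562,.2140,.13,.6787+np.pi/2)
c,o=shot('top')
for x,y,w in [(.456,.214,.68),(.434,.09,.06)]: print(np.round(fit(c,o,x,y,w,.006,clip_t),4))
c,o=shot('wrist')
for x,y,w in [(.456,.214,.68),(.434,.09,.06)]: print(np.round(fit(c,o,x,y,w,.006,clip_t),4))
print(np.round(fit(c,o,*fw(-.0443,.099),FY,.021,clip_t),4),fw(-.0443,.099))
"
```

```text
t5.25 pos [0.5829 0.0843 0.114 ] yawy 1.741 tilt [ 0.0058 -0.0003] w 0.0431 gf 0.0 F [ 0.1 -0.3  0.2] | d cm [-12.67  12.97   1.6 ] rz 0.509 q1,q6 [-0.05 -1.79]
[ 0.503   0.195  -0.1312  0.      0.    ]
[0.4344 0.0897 0.0551 0.0091 0.166 ]
[0.4558 0.2135 0.6577 0.0028 0.1481]
[0.4339 0.0888 0.056  0.0017 0.1394]
[0.59   0.0844 0.1927 0.207  0.3703] [0.58923551 0.08484185]
```

Call:
send_rows(moves=[0.55, -3, 3, 0, 0, 0, 0.12, 0.55, -6, 6, 0, 0, 0, 0.24, 0.55, -9, 9, 0, 0, 0, 0.36, 0.55, -11.8, 11.9, 0, 0, 0, 0.488, 0.55, -12.7, 12.9, -3.5, 0, 0, 0.488])

```text
time: 5.77
position: [0.4511, 0.2169, 0.0801]
tool_rot: [-0.327, 0.945, 0.0, 0.003]
ft_force: [0.2, -0.4, -0.1]
grip_width: 0.0474
grip_force: 0.0
```

```bash
python3 -c "
from h import *
delta(.4558,.2135,.0175,.6577+np.pi/2)"
```

```text
t5.77 pos [0.4511 0.2169 0.0801] yawy 2.236 tilt [0.0054 0.0022] w 0.0474 gf 0.0 F [ 0.2 -0.4 -0.1] | d cm [ 0.47 -0.34 -6.26] rz -0.008 q1,q6 [ 0.22 -2.01]
```

Call:
send_rows(moves=[0.55, 0.4, -0.3, -3, 0, 0, 0, 0.55, 0.4, -0.3, -5, 0, 0, 0, 0.55, 0.4, -0.3, -5, 0, 0, 0, 0.55, 0.4, -0.3, -5, 0, 0, 0, 0.55, 0.4, -0.3, -5, 0, 0, 0])

```text
time: 6.18
position: [0.4572, 0.2105, 0.0271]
tool_rot: [-0.323, 0.946, -0.0, 0.0]
ft_force: [0.7, 0.2, -0.1]
grip_width: 0.0474
grip_force: 0.0
```

```bash
python3 -c "
from h import *
delta(.4558,.2135,.0165,.6577+np.pi/2)"
```

```text
t6.18 pos [0.4572 0.2105 0.0271] yawy 2.229 tilt [0.0003 0.0001] w 0.0474 gf 0.0 F [ 0.7  0.2 -0.1] | d cm [-0.14  0.3  -1.06] rz -0.000 q1,q6 [ 0.21 -2.02]
```

Call:
send_rows(moves=[0.55, -0.13, 0.28, -0.8, 0, 0, 0, 0.55, -0.13, 0.28, -1.05, 0, 0, 0, 0.55, -0.13, 0.28, -1.05, 0, 0, 0, 0.55, -0.13, 0.28, -1.05, 0, 0, 0, 0.55, -0.13, 0.28, -1.05, 0, 0, 0])

```text
time: 6.6
position: [0.4558, 0.2134, 0.0166]
tool_rot: [-0.323, 0.946, -0.0, 0.0]
ft_force: [-0.3, 0.4, 0.0]
grip_width: 0.0481
grip_force: 0.0
```

Call:
send_rows(moves=[0, 0, 0, 0, 0, 0, 0, 0, 0, 0, 0, 0, 0, 0, 0, 0, 0, 0, 0, 0, 0, 0, 0, 0, 0, 0, 0, 0, 0, 0, 0, 0, 0, 0, 0])

```text
time: 7.02
position: [0.4556, 0.2134, 0.0164]
tool_rot: [-0.323, 0.946, -0.0, 0.0]
ft_force: [-0.5, -0.6, 1.5]
grip_width: 0.0307
grip_force: 25.0
```

```bash
python3 -c "
from h import *
delta(*fw(-.0443,.033),.08,FY+np.pi/2)"
```

```text
t7.02 pos [0.4556 0.2134 0.0164] yawy 2.229 tilt [0.0002 0.    ] w 0.0307 gf 25.0 F [-0.5 -0.6  1.5] | d cm [ 14.48 -19.36   6.36] rz -0.488 q1,q6 [ 0.22 -2.01]
```

Call:
send_rows(moves=[0, 0, 0, 4, 0, 0, 0, 0, 0.5, -0.7, 8, 0, 0, -0.1, 0, 3, -4, 8, 0, 0, -0.2, 0, 5.4, -7.2, 8, 0, 0, -0.31, 0, 7.8, -10.4, 8, 0, 0, -0.42])

```text
time: 7.43
position: [0.5345, 0.1087, 0.0973]
tool_rot: [-0.117, 0.993, -0.0, 0.001]
ft_force: [-0.1, 0.4, -0.0]
grip_width: 0.031
grip_force: 25.0
```

```bash
python3 -c "
from h import *
delta(*fw(-.0443,.033),.08,FY+np.pi/2)"
```

```text
t7.43 pos [0.5345 0.1087 0.0973] yawy 1.805 tilt [0.0019 0.    ] w 0.0310 gf 25.0 F [-0.1  0.4 -0. ] | d cm [ 6.6  -8.89 -1.73] rz -0.064 q1,q6 [-0.   -1.81]
```

Call:
send_rows(moves=[0, 2.4, -3.2, 0, 0, 0, -0.064, 0, 4.8, -6.4, 0, 0, 0, -0.064, 0, 6.6, -8.7, -1.5, 0, 0, -0.064, 0, 6.6, -8.7, -4.7, 0, 0, -0.064, 0, 6.6, -8.7, -4.7, 0, 0, -0.064])

```text
time: 7.85
position: [0.5974, 0.0206, 0.0446]
tool_rot: [-0.085, 0.996, 0.001, -0.004]
ft_force: [-1.3, 0.2, -1.0]
grip_width: 0.0313
grip_force: 25.0
```

```bash
python3 -c "
from h import *
delta(*fw(-.0443,.033),.0315,FY+np.pi/2)"
```

```text
t7.85 pos [0.5974 0.0206 0.0446] yawy 1.741 tilt [-0.0078  0.0012] w 0.0313 gf 25.0 F [-1.3  0.2 -1. ] | d cm [ 0.3  -0.08 -1.31] rz -0.000 q1,q6 [-0.15 -1.89]
```

Call:
send_rows(moves=[0, 0, 0, -0.5, 0, 0, 0, 0, 0, 0, -0.5, 0, 0, 0, 0, 0, 0, -0.5, 0, 0, 0])

```text
time: 8.1
position: [0.5993, 0.0233, 0.045]
tool_rot: [-0.088, 0.996, -0.0, 0.0]
ft_force: [0.3, 0.3, -0.5]
grip_width: 0.031
grip_force: 25.0
```

```bash
python3 -c "
from h import *
delta(*fw(-.0443,.033),.0315,FY+np.pi/2)"
```

```text
t8.10 pos [0.5993 0.0233 0.045 ] yawy 1.746 tilt [ 0.0004 -0.    ] w 0.0310 gf 25.0 F [ 0.3  0.3 -0.5] | d cm [ 0.12 -0.35 -1.35] rz -0.005 q1,q6 [-0.15 -1.89]
```

Call:
send_rows(moves=[0, 0.1, -0.33, -0.9, 0, 0, -0.005, 0, 0.1, -0.33, -1.3, 0, 0, -0.005, 0, 0.1, -0.33, -1.35, 0, 0, -0.005, 0, 0.1, -0.33, -1.35, 0, 0, -0.005, 0, 0.1, -0.33, -1.35, 0, 0, -0.005])

```text
time: 8.52
position: [0.6011, 0.0193, 0.0314]
tool_rot: [-0.085, 0.996, -0.0, 0.001]
ft_force: [0.4, 0.5, 3.6]
grip_width: 0.0308
grip_force: 25.0
```

Call:
send_rows(moves=[0.5, 0, 0, 0, 0, 0, 0, 0.5, 0, 0, 0, 0, 0, 0, 0.5, 0, 0, 0, 0, 0, 0, 0.5, 0, 0, 3, 0, 0, 0, 0.5, 0, 0, 6, 0, 0, 0])

```text
time: 8.93
position: [0.5983, 0.0193, 0.0889]
tool_rot: [-0.084, 0.996, 0.001, -0.003]
ft_force: [0.8, -0.5, 0.4]
grip_width: 0.0434
grip_force: 0.0
```

```bash
python3 -c "
from h import *
delta(.4339,.0888,.1,.056+np.pi/2)"
```

```text
t8.93 pos [0.5983 0.0193 0.0889] yawy 1.740 tilt [-0.0067  0.001 ] w 0.0434 gf 0.0 F [ 0.8 -0.5  0.4] | d cm [-16.44   6.95   1.11] rz -0.113 q1,q6 [-0.15 -1.89]
```

Call:
send_rows(moves=[0.55, -3.7, 1.6, 0, 0, 0, -0.05, 0.55, -7.4, 3.2, 0, 0, 0, -0.113, 0.55, -11.1, 4.8, 0, 0, 0, -0.113, 0.55, -14.8, 6.4, 0, 0, 0, -0.113, 0.55, -16.4, 7, -1, 0, 0, -0.113])

```text
time: 9.35
position: [0.4297, 0.0908, 0.0815]
tool_rot: [-0.029, 1.0, 0.0, -0.003]
ft_force: [-0.2, -0.3, 0.5]
grip_width: 0.0482
grip_force: 0.0
```

```bash
python3 -c "
from h import *
c,o=shot('wrist'); print(np.round(fit(c,o,.4339,.0888,.056,.006,clip_t),4))
c,o=shot('top'); print(np.round(fit(c,o,.4339,.0888,.056,.006,clip_t),4)); cv2.imwrite('pics/t2.png',rect(c,o,.3,.7,-.3,.2,.021,1600))
delta(.4339,.0888,.0165,.056+np.pi/2)"
```

```text
[0.4341 0.0887 0.0619 0.0017 0.1408]
[ 0.4324  0.1395 -2.1396  0.0151  0.0291]
t9.45 pos [0.4306 0.0903 0.08  ] yawy 1.629 tilt [-0.0087  0.0004] w 0.0477 gf 0.0 F [-0.  -0.1 -0.1] | d cm [ 0.33 -0.15 -6.35] rz -0.002 q1,q6 [-0.05 -1.68]
```

View pics/t2.png

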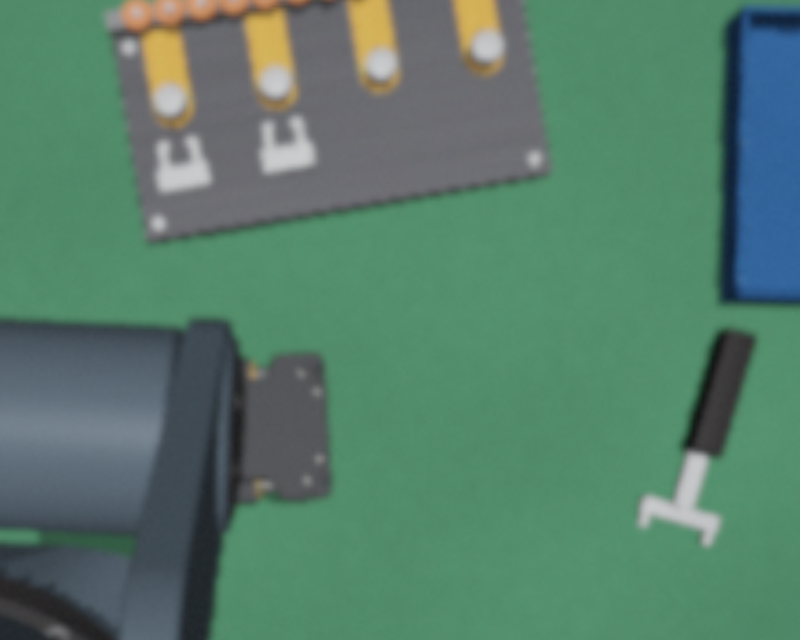

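Two clips stand well in front of shafts 4 and 3 ((183,165), (287,147)); the fork lies at (690,480). Picking the third clip.

Call:
send_rows(moves=[0.55, 0.3, -0.13, -3, 0, 0, 0, 0.55, 0.3, -0.13, -5.4, 0, 0, 0, 0.55, 0.3, -0.13, -5.4, 0, 0, 0, 0.55, 0.3, -0.13, -5.4, 0, 0, 0, 0.55, 0.3, -0.13, -5.4, 0, 0, 0])

```text
time: 9.87
position: [0.4408, 0.0875, 0.0272]
tool_rot: [-0.028, 1.0, -0.0, 0.001]
ft_force: [-0.0, 1.2, 0.2]
grip_width: 0.0481
grip_force: 0.0
```

```bash
python3 -c "
from h import *
delta(.4341,.0887,.0165,.0619+np.pi/2)"
```

```text
t9.87 pos [0.4408 0.0875 0.0272] yawy 1.627 tilt [ 0.0012 -0.0001] w 0.0481 gf 0.0 F [-0.   1.2  0.2] | d cm [-0.67  0.12 -1.07] rz 0.006 q1,q6 [-0.05 -1.68]
```

Call:
send_rows(moves=[0.55, -0.65, 0.12, -0.3, 0, 0, 0.006, 0.55, -0.65, 0.12, -1.05, 0, 0, 0.006, 0.55, -0.65, 0.12, -1.05, 0, 0, 0.006, 0.55, -0.65, 0.12, -1.05, 0, 0, 0.006, 0.55, -0.65, 0.12, -1.05, 0, 0, 0.006])

```text
time: 10.28
position: [0.4332, 0.089, 0.0165]
tool_rot: [-0.031, 1.0, -0.0, 0.0]
ft_force: [-0.7, 0.2, -0.2]
grip_width: 0.0481
grip_force: 0.0
```

Call:
send_rows(moves=[0, 0, 0, 0, 0, 0, 0, 0, 0, 0, 0, 0, 0, 0, 0, 0, 0, 0, 0, 0, 0, 0, 0, 0, 0, 0, 0, 0, 0, 0, 0, 0, 0, 0, 0])

```text
time: 10.7
position: [0.4332, 0.089, 0.0164]
tool_rot: [-0.031, 1.0, -0.0, 0.0]
ft_force: [-0.0, -0.5, 0.5]
grip_width: 0.0309
grip_force: 25.0
```

```bash
python3 -c "
from h import *
delta(*fw(-.0443,-.033),.095,FY+np.pi/2)"
```

```text
t10.70 pos [0.4332 0.089  0.0164] yawy 1.633 tilt [ 0.0003 -0.    ] w 0.0309 gf 25.0 F [-0.  -0.5  0.5] | d cm [ 17.85 -13.42   7.86] rz 0.108 q1,q6 [-0.05 -1.68]
```

Call:
send_rows(moves=[0, 0, 0, 4, 0, 0, 0, 0, 1, -0.7, 7.9, 0, 0, 0.05, 0, 4, -3, 7.9, 0, 0, 0.108, 0, 7.2, -5.4, 7.9, 0, 0, 0.108, 0, 10.4, -7.8, 7.9, 0, 0, 0.108])

```text
time: 11.12
position: [0.5381, 0.0104, 0.0965]
tool_rot: [-0.086, 0.996, -0.0, 0.001]
ft_force: [1.1, 0.6, -0.4]
grip_width: 0.0311
grip_force: 25.0
```

```bash
python3 -c "
from h import *
delta(*fw(-.0443,-.033),.045,FY+np.pi/2)"
```

```text
t11.12 pos [0.5381 0.0104 0.0965] yawy 1.742 tilt [ 0.0015 -0.0002] w 0.0311 gf 25.0 F [ 1.1  0.6 -0.4] | d cm [ 7.36 -5.56 -5.15] rz -0.001 q1,q6 [-0.19 -1.93]
```

Call:
send_rows(moves=[0, 3.2, -2.4, 0, 0, 0, 0, 0, 6.4, -4.8, 0, 0, 0, 0, 0, 7.3, -5.5, -3, 0, 0, 0, 0, 7.3, -5.5, -5.1, 0, 0, 0, 0, 7.3, -5.5, -5.1, 0, 0, 0])

```text
time: 11.53
position: [0.6074, -0.0443, 0.0401]
tool_rot: [-0.084, 0.996, 0.001, -0.004]
ft_force: [-1.2, 0.9, -0.6]
grip_width: 0.031
grip_force: 25.0
```

Call:
send_rows(moves=[0, 0, 0, 0, 0, 0, 0, 0, 0, 0, 0, 0, 0, 0, 0, 0, 0, 0, 0, 0, 0])

```text
time: 11.78
position: [0.6103, -0.0436, 0.0456]
tool_rot: [-0.085, 0.996, -0.0, 0.001]
ft_force: [0.6, -0.6, 0.4]
grip_width: 0.0309
grip_force: 25.0
```

```bash
python3 -c "
from h import *
delta(*fw(-.0443,-.033),.0315,FY+np.pi/2)"
```

```text
t11.78 pos [ 0.6103 -0.0436  0.0456] yawy 1.742 tilt [ 0.0016 -0.0004] w 0.0309 gf 25.0 F [ 0.6 -0.6  0.4] | d cm [ 0.13 -0.16 -1.41] rz -0.000 q1,q6 [-0.25 -2.  ]
```

Call:
send_rows(moves=[0, 0.12, -0.16, -0.9, 0, 0, 0, 0, 0.12, -0.16, -1.35, 0, 0, 0, 0, 0.12, -0.16, -1.38, 0, 0, 0, 0, 0.12, -0.16, -1.38, 0, 0, 0, 0, 0.12, -0.16, -1.38, 0, 0, 0])

```text
time: 12.2
position: [0.6118, -0.0456, 0.0308]
tool_rot: [-0.085, 0.996, -0.0, 0.001]
ft_force: [0.7, 0.3, 1.7]
grip_width: 0.0309
grip_force: 25.0
```

Call:
send_rows(moves=[0.5, 0, 0, 0, 0, 0, 0, 0.5, 0, 0, 0, 0, 0, 0, 0.5, 0, 0, 0, 0, 0, 0, 0.5, 0, 0, 3, 0, 0, 0, 0.5, -0.5, 0, 7, 0, 0, 0])

```text
time: 12.62
position: [0.6037, -0.045, 0.0973]
tool_rot: [-0.085, 0.996, 0.002, -0.004]
ft_force: [1.0, -0.2, 0.9]
grip_width: 0.0429
grip_force: 0.0
```

Call:
send_rows(moves=[0.5, -3, -3, 2, 0, 0, -0.12, 0.5, -6, -6, 4, 0, 0, -0.24, 0.5, -9, -9, 6, 0, 0, -0.36, 0.5, -9, -9, 6, 0, 0, -0.38, 0.5, -9, -9, 6, 0, 0, -0.38])

```text
time: 13.03
position: [0.5144, -0.1378, 0.1621]
tool_rot: [0.107, 0.994, -0.001, 0.0]
ft_force: [-0.2, 0.5, -0.6]
grip_width: 0.0437
grip_force: 0.0
```

```bash
python3 -c "
from h import *
c,o=shot('wrist'); cv2.imwrite('pics/w2.png',rect(c,o,.33,.53,-.34,-.17,.006,3000))
print(np.round(fit(c,o,.3758,-.2288,2.87,.006,fork_t,half=.045),4), np.round(fit(c,o,.3758,-.2288,2.87,.006,lambda p:fork_t(p)|((p[...,0]<-5)&(p[...,0]>-45)&(abs(p[...,1])<6)),half=.04),4))
c,o=shot('top'); cv2.imwrite('pics/t3.png',rect(c,o,.54,.68,-.11,.15,.021,3000))
delta(.457,-.255,.1,1.3)"
```

```text
[ 0.375  -0.2292  2.8632  0.0703  0.1408] [ 0.3737 -0.2292  2.8349  0.0208  0.1778]
t13.13 pos [ 0.5161 -0.1359  0.1607] yawy 1.360 tilt [0.0006 0.0001] w 0.0436 gf 0.0 F [0.8 0.3 0.2] | d cm [ -5.91 -11.91  -6.07] rz -0.060 q1,q6 [-0.47 -1.83]
```

View pics/w2.png

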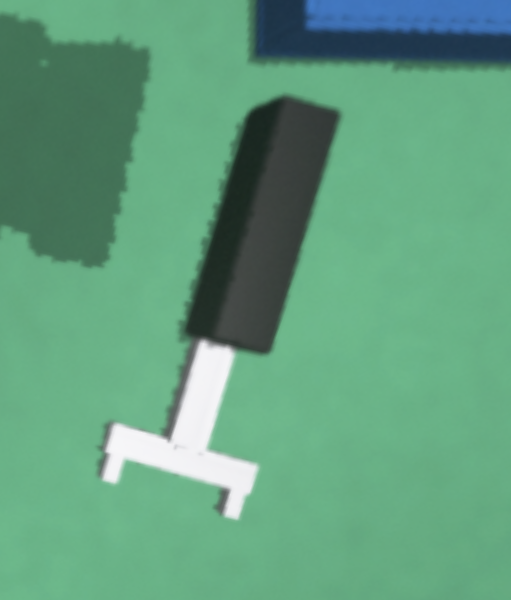

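View pics/t3.png

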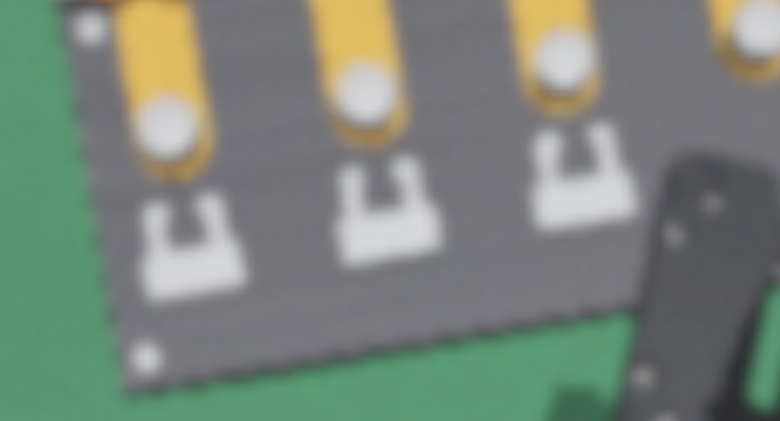

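Fork at axis yaw ≈2.86, handle centre ≈(.457,-.254); the three clips lie square before shafts 4, 3, 2.

Call:
send_rows(moves=[0.5, -2, -3.6, -2, 0, 0, -0.07, 0.5, -4, -7.2, -5, 0, 0, -0.07, 0.5, -5.8, -10.8, -8, 0, 0, -0.07, 0.5, -5.8, -11.7, -10, 0, 0, -0.07, 0.5, -5.8, -11.7, -10, 0, 0, -0.07])

```text
time: 13.55
position: [0.4557, -0.2538, 0.0538]
tool_rot: [0.141, 0.99, 0.002, -0.004]
ft_force: [0.1, 1.2, -0.1]
grip_width: 0.0435
grip_force: 0.0
```

Call:
send_rows(moves=[0.5, 0, 0, 0, 0, 0, 0, 0.5, 0, 0, 0, 0, 0, 0])

```text
time: 13.72
position: [0.4587, -0.2515, 0.0598]
tool_rot: [0.139, 0.99, 0.001, -0.001]
ft_force: [-0.0, -1.2, 0.4]
grip_width: 0.0437
grip_force: 0.0
```

```bash
python3 -c "
from h import *
delta(.4574,-.2536,.017,2.86-np.pi/2)"
```

```text
t13.72 pos [ 0.4587 -0.2515  0.0598] yawy 1.292 tilt [-0.0011  0.0015] w 0.0437 gf 0.0 F [-0.  -1.2  0.4] | d cm [-0.13 -0.21 -4.28] rz -0.003 q1,q6 [-0.72 -2.01]
```

Call:
send_rows(moves=[0.5, -0.1, -0.2, -2, 0, 0, 0, 0.5, -0.1, -0.2, -3.7, 0, 0, 0, 0.5, -0.1, -0.2, -4.2, 0, 0, 0, 0.5, -0.1, -0.2, -4.2, 0, 0, 0, 0.5, -0.1, -0.2, -4.2, 0, 0, 0])

```text
time: 14.13
position: [0.4582, -0.2539, 0.0195]
tool_rot: [0.138, 0.99, -0.0, 0.001]
ft_force: [0.5, 0.8, 0.5]
grip_width: 0.0435
grip_force: 0.0
```

```bash
python3 -c "
from h import *
delta(.4574,-.2536,.017,2.86-np.pi/2)"
```

```text
t14.13 pos [ 0.4582 -0.2539  0.0195] yawy 1.293 tilt [ 0.0012 -0.0009] w 0.0435 gf 0.0 F [0.5 0.8 0.5] | d cm [-0.08  0.03 -0.25] rz -0.004 q1,q6 [-0.72 -2.01]
```

Call:
send_rows(moves=[0.5, 0, 0, -0.2, 0, 0, 0, 0.5, 0, 0, -0.2, 0, 0, 0, 0, 0, 0, -0.2, 0, 0, 0, 0, 0, 0, -0.2, 0, 0, 0, 0, 0, 0, -0.2, 0, 0, 0], grip_force=50)

```text
time: 14.55
position: [0.4574, -0.2548, 0.0168]
tool_rot: [0.14, 0.99, -0.0, 0.0]
ft_force: [-0.1, -0.2, 0.1]
grip_width: 0.0307
grip_force: 0.0
```

Call:
send_rows(moves=[0, 0, 0, 0, 0, 0, 0, 0, 0, 0, 0, 0, 0, 0, 0, 0, 0, 0, 0, 0, 0, 0, 0, 0, 0, 0, 0, 0])

```text
time: 14.88
position: [0.4572, -0.2546, 0.0166]
tool_rot: [0.139, 0.99, 0.0, 0.0]
ft_force: [0.2, 1.5, 2.2]
grip_width: 0.0199
grip_force: 49.9
```

Call:
send_rows(moves=[0, 0, 0, 2.5, 0, 0, 0, 0, 0, 0, 5, 0, 0, 0, 0, 0, 0, 8, 0, 0, -0.12, 0, 1, 2, 8, 0, 0, -0.24, 0, 2, 4, 8, 0, 0, -0.36])

```text
time: 15.3
position: [0.4784, -0.2161, 0.0982]
tool_rot: [0.319, 0.948, -0.001, 0.002]
ft_force: [0.4, -0.3, -1.4]
grip_width: 0.0196
grip_force: 49.9
```

```bash
python3 -c "
from h import *
print(fw(-.15,-.033),fw(-.17,-.033))
delta(*fw(-.18,-.033),.1,FY-np.pi/2)"
```

```text
[ 0.50748007 -0.06318699] [ 0.48777041 -0.06658247]
t15.30 pos [ 0.4784 -0.2161  0.0982] yawy 0.922 tilt [ 0.0037 -0.003 ] w 0.0196 gf 49.9 F [ 0.4 -0.3 -1.4] | d cm [-0.05 14.78  0.18] rz -2.323 q1,q6 [-0.64 -1.56]
```

Call:
send_rows(moves=[0, 0, 1, 0, 0, 0, -0.12, 0, 0, 2, 0, 0, 0, -0.24, 0, 0, 4, 0, 0, 0, -0.36, 0, 0, 6, 0, 0, 0, -0.48, 0, 0, 8, 0, 0, 0, -0.6])

```text
time: 15.72
position: [0.4769, -0.1339, 0.0962]
tool_rot: [0.584, 0.812, -0.0, -0.0]
ft_force: [0.3, 0.1, -0.6]
grip_width: 0.0194
grip_force: 49.9
```

Call:
send_rows(moves=[0, 0, 1, 0, 0, 0, -0.12, 0, 0, 2, 0, 0, 0, -0.24, 0, 0, 3, 0, 0, 0, -0.36, 0, 0, 4, 0, 0, 0, -0.48, 0, 0, 5, 0, 0, 0, -0.6])

```text
time: 16.13
position: [0.4769, -0.0841, 0.0962]
tool_rot: [0.797, 0.604, -0.0, -0.0]
ft_force: [0.1, -1.2, -1.3]
grip_width: 0.0198
grip_force: 49.9
```

Call:
send_rows(moves=[0, 0, 0.5, 0, 0, 0, -0.12, 0, 0, 1, 0, 0, 0, -0.24, 0, 0, 1.5, 0, 0, 0, -0.36, 0, 0, 1.7, 0, 0, 0, -0.48, 0, 0, 1.7, 0, 0, 0, -0.6])

```text
time: 16.55
position: [0.4767, -0.067, 0.0961]
tool_rot: [0.94, 0.341, -0.0, -0.0]
ft_force: [1.6, 0.6, -2.0]
grip_width: 0.0194
grip_force: 49.9
```

```bash
python3 -c "
from h import *
delta(*fw(-.18,-.033),.1,FY-np.pi/2)"
```

```text
t16.55 pos [ 0.4767 -0.067   0.0961] yawy -0.874 tilt [-0.0012  0.0004] w 0.0194 gf 49.9 F [ 1.6  0.6 -2. ] | d cm [ 0.12 -0.13  0.39] rz -0.526 q1,q6 [-0.37  0.5 ]
```

Call:
send_rows(moves=[0, 0.1, -0.1, 0, 0, 0, -0.12, 0, 0.1, -0.1, 0, 0, 0, -0.24, 0, 0.1, -0.1, 0, 0, 0, -0.36, 0, 0.1, -0.1, -1, 0, 0, -0.48, 0, 0.1, -0.1, -3, 0, 0, -0.526])

```text
time: 16.97
position: [0.4797, -0.0692, 0.0675]
tool_rot: [0.996, 0.085, 0.002, 0.001]
ft_force: [-0.5, -0.4, -1.7]
grip_width: 0.0196
grip_force: 49.9
```

Call:
send_rows(moves=[0, 0, 0, 0, 0, 0, 0, 0, 0, 0, 0, 0, 0, 0, 0, 0, 0, 0, 0, 0, 0])

```text
time: 17.22
position: [0.4781, -0.0686, 0.0666]
tool_rot: [0.996, 0.088, -0.0, -0.0]
ft_force: [0.6, 0.6, -1.4]
grip_width: 0.0196
grip_force: 49.9
```

```bash
python3 -c "
from h import *
delta(*fw(-.18,-.033),.0485,FY-np.pi/2)
c,o=shot('wrist'); cv2.imwrite('pics/w3.png',c['pixels'])
"
```

```text
t17.22 pos [ 0.4781 -0.0686  0.0666] yawy -1.394 tilt [-0.0005  0.0001] w 0.0196 gf 49.9 F [ 0.6  0.6 -1.4] | d cm [-0.02  0.03 -1.81] rz -0.006 q1,q6 [-0.37  1.02]
```

View pics/w3.png

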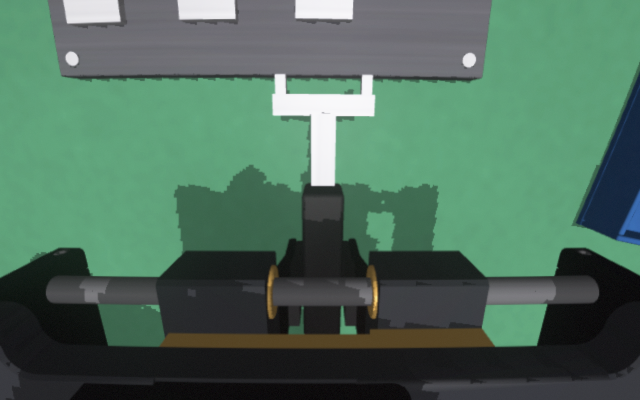

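```bash
cat >> h.py <<'E'
def fk_t(p): return fork_t(p)|((p[...,0]<-5)&(p[...,0]>-45)&(abs(p[...,1])<6))
def ff(x,y,yaw):
    "world->fixture mm"
    d=R.from_euler('z',-FY).as_matrix()[:2,:2]@(np.array([x,y])-FX)*1e3; return d.round(2), round(float(yaw-FY),4)
E
python3 -c "
from h import *
c,o=shot('wrist')
M=R.from_quat(o['tool_rot']).as_matrix()
u=ray(c,o,[(272,94),(376,94),(322,94)],.056); print(u.round(4), ff(*u[2,:2],0))
x,y,w,f,_=fit(c,o,u[2,0],u[2,1],FY,.0555,fk_t,half=.035,thr=(45,150)); print('fork',x,y,w,f,ff(x,y,w), 'tcp',ff(*o['position'][:2],yawy(o)+np.pi/2))
for s in (-33,33,99):
    x,y=fw(-.0443,s/1e3); r=fit(c,o,x,y,FY,.021,clip_t,half=.03,thr=(60,170)); print('clip',s,np.round(r,4),ff(*r[:3]))
c,o=shot('top')
for s in (-33,33,99):
    x,y=fw(-.0443,s/1e3); r=fit(c,o,x,y,FY,.021,clip_t,half=.026,thr=(60,165)); print('clip top',s,np.round(r,4),ff(*r[:3]))
"
```

```text
[[ 0.5599 -0.0295  0.056 ]
 [ 0.5689 -0.0797  0.056 ]
 [ 0.5642 -0.0536  0.056 ]] (array([-92.49, -33.18]), -0.1706)
fork 0.5629267156380565 -0.05442834108903931 0.16722653838492726 0.031920599902100825 (array([-93.87, -33.78]), -0.0034) tcp (array([-179.54,  -33.52]), 0.0062)
clip -33 [ 0.6109 -0.0461  0.1723  0.0674  0.0882] (array([-45.2 , -33.68]), 0.0017)
clip 33 [0.5998 0.0191 0.1704 0.0656 0.0902] (array([-45.09,  32.46]), -0.0002)
clip 99 [0.5885 0.0847 0.1672 0.0612 0.1193] (array([-45.01,  99.  ]), -0.0034)
clip top -33 [ 0.6138 -0.044   0.1419  0.0263  0.2909] (array([-42.02, -32.16]), -0.0287)
clip top 33 [0.6017 0.0205 0.1647 0.0244 0.3105] (array([-42.98,  33.44]), -0.0059)
clip top 99 [0.5897 0.0855 0.1799 0.0293 0.3188] (array([-43.69,  99.52]), 0.0093)
```

```bash
python3 -c "
from h import *
delta(*fw(-.163,-.033),.045,FY-np.pi/2)"
```

```text
t17.37 pos [ 0.4787 -0.0688  0.0671] yawy -1.394 tilt [ 0.0012 -0.0005] w 0.0195 gf 49.9 F [-0.4 -0.2 -1.1] | d cm [ 1.6   0.34 -2.21] rz -0.006 q1,q6 [-0.37  1.02]
```

Call:
send_rows(moves=[0, 0.8, 0.15, -1, 0, 0, -0.006, 0, 1.6, 0.3, -2.2, 0, 0, -0.006, 0, 1.6, 0.3, -2.2, 0, 0, -0.006, 0, 1.6, 0.3, -2.2, 0, 0, -0.006, 0, 1.6, 0.3, -2.2, 0, 0, -0.006])

```text
time: 17.78
position: [0.494, -0.0654, 0.0444]
tool_rot: [0.996, 0.085, -0.0, -0.0]
ft_force: [-0.2, 0.5, -0.7]
grip_width: 0.0197
grip_force: 49.9
```

```bash
python3 -c "
from h import *
delta(*fw(-.163,-.033),.032,FY-np.pi/2)"
```

```text
t17.78 pos [ 0.494  -0.0654  0.0444] yawy -1.401 tilt [-0.0006  0.0002] w 0.0197 gf 49.9 F [-0.2  0.5 -0.7] | d cm [ 0.06  0.   -1.24] rz 0.000 q1,q6 [-0.36  1.04]
```

Call:
send_rows(moves=[0, 0.05, 0, -0.8, 0, 0, 0, 0, 0.05, 0, -1.2, 0, 0, 0, 0, 0.05, 0, -1.2, 0, 0, 0, 0, 0.05, 0, -1.2, 0, 0, 0])

```text
time: 18.12
position: [0.4944, -0.0656, 0.0322]
tool_rot: [0.996, 0.085, -0.0, -0.0]
ft_force: [0.2, -0.1, -1.6]
grip_width: 0.0197
grip_force: 49.9
```

```bash
python3 -c "
from h import *
delta(*fw(-.163,-.033),.032,FY-np.pi/2)
c,o=shot('wrist'); cv2.imwrite('pics/w4.png',c['pixels'][:260,150:550])
print(ff(*ray(c,o,[(322,94)],.02)[0,:2],0))"
```

```text
t18.12 pos [ 0.4944 -0.0656  0.0322] yawy -1.401 tilt [-0.0009  0.0003] w 0.0197 gf 49.9 F [ 0.2 -0.1 -1.6] | d cm [ 0.03  0.02 -0.02] rz 0.001 q1,q6 [-0.36  1.04]
(array([-76.23, -33.4 ]), -0.1706)
```

View pics/w4.png

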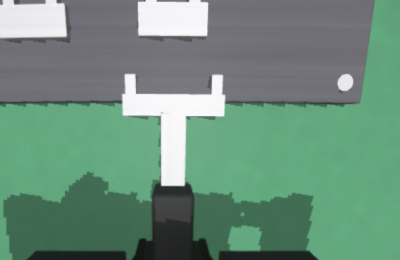

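Call:
send_rows(moves=[0, 0.99, 0.17, 0, 0, 0, 0, 0, 1.97, 0.34, 0, 0, 0, 0, 0, 2.96, 0.51, 0, 0, 0, 0, 0, 3.55, 0.61, 0, 0, 0, 0, 0, 3.55, 0.61, 0, 0, 0, 0])

```text
time: 18.58
position: [0.5331, -0.0597, 0.0328]
tool_rot: [0.996, 0.085, 0.002, 0.001]
ft_force: [-0.4, 0.2, -1.9]
grip_width: 0.0195
grip_force: 49.9
```

```bash
python3 -c "
from h import *
delta(*fw(-.1073,-.033),.032,FY-np.pi/2)"
```

```text
t18.58 pos [ 0.5331 -0.0597  0.0328] yawy -1.400 tilt [ 0.0038 -0.0012] w 0.0195 gf 49.9 F [-0.4  0.2 -1.9] | d cm [ 1.64  0.37 -0.08] rz -0.000 q1,q6 [-0.32  1.08]
```

Call:
send_rows(moves=[0, 0.3, 0.07, -0.05, 0, 0, 0, 0, 0.6, 0.13, -0.05, 0, 0, 0, 0, 0.9, 0.19, -0.05, 0, 0, 0, 0, 1.2, 0.25, -0.05, 0, 0, 0, 0, 1.2, 0.25, -0.05, 0, 0, 0])

```text
time: 19.0
position: [0.5389, -0.0565, 0.0318]
tool_rot: [0.996, 0.085, -0.004, -0.001]
ft_force: [-6.7, -1.0, 2.9]
grip_width: 0.0194
grip_force: 49.9
```

Call:
send_rows(moves=[0, 0.2, 0.04, 0, 0, 0, 0, 0, 0.4, 0.08, 0, 0, 0, 0, 0, 0.6, 0.11, 0, 0, 0, 0, 0, 0.6, 0.11, 0, 0, 0, 0, 0, 0.6, 0.11, 0, 0, 0, 0])

```text
time: 19.42
position: [0.5479, -0.0559, 0.032]
tool_rot: [0.996, 0.085, -0.0, -0.0]
ft_force: [0.5, -0.3, -2.0]
grip_width: 0.0197
grip_force: 49.9
```

```bash
python3 -c "
from h import *
delta(*fw(-.1073,-.033),.032,FY-np.pi/2)"
```

```text
t19.42 pos [ 0.5479 -0.0559  0.032 ] yawy -1.401 tilt [-0.0002  0.0001] w 0.0197 gf 49.9 F [ 0.5 -0.3 -2. ] | d cm [ 0.16 -0.    0.  ] rz 0.001 q1,q6 [-0.3  1.1]
```

Call:
send_rows(moves=[0, 0.15, 0.03, 0, 0, 0, 0, 0, 0.3, 0.05, 0, 0, 0, 0, 0, 0.3, 0.05, 0, 0, 0, 0, 0, 0.3, 0.05, 0, 0, 0, 0])

```text
time: 19.75
position: [0.5495, -0.0553, 0.0317]
tool_rot: [0.996, 0.085, -0.002, -0.0]
ft_force: [-4.3, -2.5, 1.3]
grip_width: 0.0196
grip_force: 49.9
```

```bash
python3 -c "
from h import *
delta(*fw(-.1073,-.033),.032,FY-np.pi/2)
c,o=shot('wrist'); cv2.imwrite('pics/w5.png',c['pixels'][:200,150:550])"
```

```text
t19.75 pos [ 0.5495 -0.0553  0.0317] yawy -1.401 tilt [-0.004   0.0005] w 0.0196 gf 49.9 F [-4.3 -2.5  1.3] | d cm [ 0.   -0.06  0.03] rz 0.001 q1,q6 [-0.3  1.1]
```

View pics/w5.png

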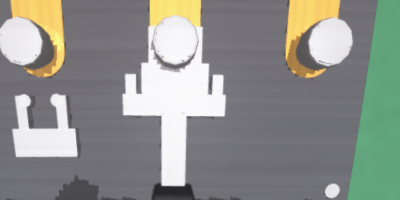

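The clip is around shaft 2 with its jaws past the shaft; pushing a bit more to confirm it is home.

Call:
send_rows(moves=[0, 0.2, 0.03, 0, 0, 0, 0, 0, 0.3, 0.05, 0, 0, 0, 0, 0, 0.3, 0.05, 0, 0, 0, 0, 0, 0.3, 0.05, 0, 0, 0, 0])

```text
time: 20.13
position: [0.5497, -0.0549, 0.0317]
tool_rot: [0.996, 0.085, -0.005, -0.001]
ft_force: [-10.2, -4.5, 5.4]
grip_width: 0.0199
grip_force: 50.0
```

```bash
python3 -c "
from h import *
delta(*fw(-.1073,-.033),.032,FY-np.pi/2)"
```

```text
t20.13 pos [ 0.5497 -0.0549  0.0317] yawy -1.401 tilt [-0.0098  0.001 ] w 0.0199 gf 50.0 F [-10.2  -4.5   5.4] | d cm [-0.01 -0.11  0.03] rz 0.001 q1,q6 [-0.3  1.1]
```

Call:
send_rows(moves=[0, -2, -0.34, 0, 0, 0, 0, 0, -4, -0.7, 0, 0, 0, 0, 0, -6, -1, 1, 0, 0, 0, 0, -6, -1, 2.5, 0, 0, 0, 0, -6, -1, 2.5, 0, 0, 0])

```text
time: 20.55
position: [0.495, -0.0653, 0.0585]
tool_rot: [0.996, 0.084, 0.002, 0.001]
ft_force: [1.0, -1.2, -1.3]
grip_width: 0.0196
grip_force: 49.9
```

```bash
python3 -c "
from h import *
delta(*fw(-.163,.033),.045,FY-np.pi/2)"
```

```text
t20.55 pos [ 0.495  -0.0653  0.0585] yawy -1.402 tilt [ 0.0034 -0.001 ] w 0.0196 gf 49.9 F [ 1.  -1.2 -1.3] | d cm [-1.15  6.5  -1.35] rz 0.002 q1,q6 [-0.36  1.05]
```

Call:
send_rows(moves=[0, -0.6, 3, 0, 0, 0, 0, 0, -1.15, 6.4, 0, 0, 0, 0, 0, -1.15, 6.4, -1.35, 0, 0, 0, 0, -1.15, 6.4, -1.35, 0, 0, 0, 0, -1.15, 6.4, -1.35, 0, 0, 0])

```text
time: 20.97
position: [0.484, -0.0008, 0.043]
tool_rot: [0.996, 0.085, 0.001, 0.0]
ft_force: [-0.0, -0.0, -0.5]
grip_width: 0.0194
grip_force: 49.9
```

Call:
send_rows(moves=[0, 0, 0, 0, 0, 0, 0, 0, 0, 0, 0, 0, 0, 0])

```text
time: 21.13
position: [0.4841, -0.0018, 0.0437]
tool_rot: [0.996, 0.084, 0.001, 0.0]
ft_force: [0.6, 0.0, -2.1]
grip_width: 0.0198
grip_force: 49.9
```

```bash
cat > chk.py <<'E'
from h import *
import sys
s=float(sys.argv[1]); z=float(sys.argv[2])
delta(*fw(-.163,s/1e3),z,FY-np.pi/2)
c,o=shot('wrist')
tip=o['position'][2]-.0166+.006
p=o['position'][:2]+np.array([np.cos(FY),np.sin(FY)])*.086
x,y,w,f,_=fit(c,o,p[0],p[1],FY,tip,fk_t,half=.035,thr=(45,150)); print('fork',ff(x,y,w),f)
x,y=fw(-.0443,s/1e3); r=fit(c,o,x,y,FY,.021,clip_t,half=.028,thr=(60,170)); print('clip',ff(*r[:3]),r[3])
E
python3 chk.py 33 .032
```

```text
t21.13 pos [ 0.4841 -0.0018  0.0437] yawy -1.402 tilt [ 0.002  -0.0005] w 0.0198 gf 49.9 F [ 0.6  0.  -2.1] | d cm [-0.06  0.15 -1.17] rz 0.002 q1,q6 [-0.24  1.17]
fork (array([-76.82,  30.58]), -0.0081) 0.09004037139671617
clip (array([-43.56,  32.08]), 0.0041) 0.04607675092670928
```

Call:
send_rows(moves=[0, -0.05, 0.12, -0.7, 0, 0, 0, 0, -0.05, 0.12, -1.15, 0, 0, 0, 0, -0.05, 0.12, -1.15, 0, 0, 0, 0, -0.05, 0.12, -1.15, 0, 0, 0, 0, -0.05, 0.12, -1.15, 0, 0, 0])

```text
time: 21.6
position: [0.482, 0.0002, 0.0318]
tool_rot: [0.996, 0.085, -0.0, -0.0]
ft_force: [-0.4, -0.4, -1.2]
grip_width: 0.0195
grip_force: 49.9
```

```bash
python3 chk.py 33 .032
```

```text
t21.60 pos [4.82e-01 2.00e-04 3.18e-02] yawy -1.401 tilt [-0.0007  0.0002] w 0.0195 gf 49.9 F [-0.4 -0.4 -1.2] | d cm [ 0.15 -0.06  0.02] rz 0.001 q1,q6 [-0.23  1.17]
fork (array([-78.42,  33.05]), -0.007) 0.06649402062521281
clip (array([-43.77,  32.36]), -0.0006) 0.06274650595661892
```

Call:
send_rows(moves=[0, 1, 0.14, 0, 0, 0, 0, 0, 2, 0.3, 0, 0, 0, 0, 0, 3, 0.47, 0, 0, 0, 0, 0, 3.7, 0.58, 0, 0, 0, 0, 0, 3.7, 0.58, 0, 0, 0, 0])

```text
time: 22.07
position: [0.5212, 0.006, 0.0321]
tool_rot: [0.996, 0.085, 0.001, 0.0]
ft_force: [1.5, 0.2, -0.7]
grip_width: 0.0194
grip_force: 49.9
```

```bash
python3 -c "
from h import *
delta(*fw(-.1073,.033),.032,FY-np.pi/2)"
```

```text
t22.07 pos [0.5212 0.006  0.0321] yawy -1.401 tilt [ 0.0029 -0.0005] w 0.0194 gf 49.9 F [ 1.5  0.2 -0.7] | d cm [ 1.72  0.31 -0.01] rz 0.000 q1,q6 [-0.2  1.2]
```

Call:
send_rows(moves=[0, 0.3, 0.06, 0, 0, 0, 0, 0, 0.6, 0.11, 0, 0, 0, 0, 0, 0.9, 0.17, 0, 0, 0, 0, 0, 1.2, 0.23, 0, 0, 0, 0, 0, 1.2, 0.23, 0, 0, 0, 0])

```text
time: 22.48
position: [0.5276, 0.0088, 0.0318]
tool_rot: [0.996, 0.085, -0.004, -0.001]
ft_force: [-6.0, -1.6, 4.4]
grip_width: 0.0195
grip_force: 49.9
```

Call:
send_rows(moves=[0, 0.3, 0.05, 0, 0, 0, 0, 0, 0.6, 0.1, 0, 0, 0, 0, 0, 0.9, 0.15, 0, 0, 0, 0, 0, 0.9, 0.15, 0, 0, 0, 0, 0, 0.9, 0.15, 0, 0, 0, 0])

```text
time: 22.9
position: [0.5384, 0.0101, 0.0317]
tool_rot: [0.996, 0.085, -0.002, -0.0]
ft_force: [-5.1, 0.6, 0.5]
grip_width: 0.0192
grip_force: 49.9
```

```bash
python3 -c "
from h import *
delta(*fw(-.1073,.033),.032,FY-np.pi/2)"
```

```text
t22.90 pos [0.5384 0.0101 0.0317] yawy -1.401 tilt [-0.0037  0.0005] w 0.0192 gf 49.9 F [-5.1  0.6  0.5] | d cm [-0.01 -0.1   0.03] rz 0.001 q1,q6 [-0.19  1.21]
```

Call:
send_rows(moves=[0, 0.2, 0, 0, 0, 0, 0, 0, 0.3, 0, 0, 0, 0, 0, 0, 0.3, 0, 0, 0, 0, 0, 0, 0.3, 0, 0, 0, 0, 0])

```text
time: 23.23
position: [0.5386, 0.0102, 0.0317]
tool_rot: [0.996, 0.085, -0.005, -0.001]
ft_force: [-10.2, -2.5, 5.2]
grip_width: 0.0195
grip_force: 49.9
```

Call:
send_rows(moves=[0, -2, -0.3, 0, 0, 0, 0, 0, -4, -0.65, 0, 0, 0, 0, 0, -6, -1, 1, 0, 0, 0, 0, -6, -1, 2.5, 0, 0, 0, 0, -6, -1, 2.5, 0, 0, 0])

```text
time: 23.65
position: [0.4843, -0.0005, 0.0585]
tool_rot: [0.996, 0.084, 0.002, 0.001]
ft_force: [1.7, -0.4, -0.9]
grip_width: 0.02
grip_force: 49.9
```

```bash
python3 -c "
from h import *
delta(*fw(-.163,.099),.045,FY-np.pi/2)"
```

```text
t23.65 pos [ 0.4843 -0.0005  0.0585] yawy -1.402 tilt [ 0.0044 -0.0008] w 0.0200 gf 49.9 F [ 1.7 -0.4 -0.9] | d cm [-1.2   6.52 -1.35] rz 0.002 q1,q6 [-0.23  1.17]
```

Call:
send_rows(moves=[0, -0.6, 3, 0, 0, 0, 0, 0, -1.15, 6.5, 0, 0, 0, 0, 0, -1.15, 6.5, -1.35, 0, 0, 0, 0, -1.15, 6.5, -1.35, 0, 0, 0, 0, -1.15, 6.5, -1.35, 0, 0, 0])

```text
time: 24.07
position: [0.4731, 0.0651, 0.0429]
tool_rot: [0.996, 0.085, 0.001, 0.0]
ft_force: [0.1, 0.4, -1.0]
grip_width: 0.0198
grip_force: 49.9
```

Call:
send_rows(moves=[0, 0, 0, 0, 0, 0, 0, 0, 0, 0, 0, 0, 0, 0])

```text
time: 24.23
position: [0.473, 0.0641, 0.0436]
tool_rot: [0.996, 0.084, 0.001, 0.0]
ft_force: [-0.0, -0.2, -1.2]
grip_width: 0.0199
grip_force: 49.9
```

```bash
python3 chk.py 99 .032
```

```text
t24.23 pos [0.473  0.0641 0.0436] yawy -1.402 tilt [ 0.0019 -0.0002] w 0.0199 gf 49.9 F [-0.  -0.2 -1.2] | d cm [-0.07  0.06 -1.16] rz 0.002 q1,q6 [-0.1  1.3]
fork (array([-76.42,  97.08]), -0.0189) 0.09587892527519987
clip (array([-44.23,  98.53]), -0.0052) 0.04926929143698211
```

Call:
send_rows(moves=[0, 0, 0.06, -0.7, 0, 0, 0, 0, 0, 0.06, -1.15, 0, 0, 0, 0, 0, 0.06, -1.15, 0, 0, 0, 0, 0, 0.06, -1.15, 0, 0, 0, 0, 0, 0.06, -1.15, 0, 0, 0])

```text
time: 24.7
position: [0.4715, 0.0654, 0.0318]
tool_rot: [0.996, 0.085, -0.0, -0.0]
ft_force: [0.9, -0.1, -1.5]
grip_width: 0.0196
grip_force: 49.9
```

```bash
python3 chk.py 99 .032
```

```text
t24.70 pos [0.4715 0.0654 0.0318] yawy -1.401 tilt [-0.0008  0.0001] w 0.0196 gf 49.9 F [ 0.9 -0.1 -1.5] | d cm [ 0.08 -0.07  0.02] rz 0.001 q1,q6 [-0.1  1.3]
fork (array([-77.61,  98.73]), -0.0217) 0.07887046186765734
clip (array([-44.27,  98.44]), -0.0) 0.06573305960595967
```

Call:
send_rows(moves=[0, 1, 0.14, 0, 0, 0, 0, 0, 2, 0.3, 0, 0, 0, 0, 0, 3, 0.46, 0, 0, 0, 0, 0, 3.6, 0.56, 0, 0, 0, 0, 0, 3.6, 0.56, 0, 0, 0, 0])

```text
time: 25.17
position: [0.5095, 0.0711, 0.0321]
tool_rot: [0.996, 0.085, 0.001, 0.0]
ft_force: [1.0, 0.2, -0.7]
grip_width: 0.0196
grip_force: 49.9
```

```bash
python3 -c "
from h import *
delta(*fw(-.1073,.099),.032,FY-np.pi/2)"
```

```text
t25.17 pos [0.5095 0.0711 0.0321] yawy -1.401 tilt [ 0.0026 -0.0002] w 0.0196 gf 49.9 F [ 1.   0.2 -0.7] | d cm [ 1.77  0.3  -0.01] rz 0.000 q1,q6 [-0.08  1.32]
```

Call:
send_rows(moves=[0, 0.3, 0.06, 0, 0, 0, 0, 0, 0.6, 0.11, 0, 0, 0, 0, 0, 0.9, 0.17, 0, 0, 0, 0, 0, 1.2, 0.22, 0, 0, 0, 0, 0, 1.2, 0.22, 0, 0, 0, 0])

```text
time: 25.58
position: [0.5162, 0.0734, 0.0317]
tool_rot: [0.996, 0.085, -0.004, -0.0]
ft_force: [-6.9, -1.3, 4.0]
grip_width: 0.0197
grip_force: 49.9
```

Call:
send_rows(moves=[0, 0.3, 0.05, 0, 0, 0, 0, 0, 0.6, 0.08, 0, 0, 0, 0, 0, 0.9, 0.12, 0, 0, 0, 0, 0, 1.0, 0.12, 0, 0, 0, 0, 0, 1.0, 0.12, 0, 0, 0, 0])

```text
time: 26.0
position: [0.5276, 0.0746, 0.0317]
tool_rot: [0.996, 0.085, -0.002, -0.0]
ft_force: [-4.5, 0.2, 1.4]
grip_width: 0.0198
grip_force: 50.0
```

Call:
send_rows(moves=[0, 0.2, 0, 0, 0, 0, 0, 0, 0.3, 0, 0, 0, 0, 0, 0, 0.3, 0, 0, 0, 0, 0, 0, 0.3, 0, 0, 0, 0, 0])

```text
time: 26.33
position: [0.5276, 0.0746, 0.0316]
tool_rot: [0.996, 0.085, -0.005, -0.001]
ft_force: [-9.2, -2.0, 5.3]
grip_width: 0.0198
grip_force: 50.0
```

```bash
python3 -c "
from h import *
delta(*fw(-.1073,.099),.032,FY-np.pi/2)"
```

```text
t26.33 pos [0.5276 0.0746 0.0316] yawy -1.400 tilt [-0.0107  0.0002] w 0.0198 gf 50.0 F [-9.2 -2.   5.3] | d cm [-0.05 -0.05  0.04] rz 0.000 q1,q6 [-0.07  1.33]
```

Call:
send_rows(moves=[0, -2, -0.3, 0, 0, 0, 0, 0, -4, -0.65, 0, 0, 0, 0, 0, -6, -1, 2, 0, 0, 0, 0, -6, -1, 5, 0, 0, 0, 0, -6, -4, 8, 0, 0, -0.1])

```text
time: 26.75
position: [0.4707, 0.0379, 0.1115]
tool_rot: [0.999, 0.036, -0.002, -0.001]
ft_force: [2.0, -0.7, -1.7]
grip_width: 0.0198
grip_force: 50.0
```

Call:
send_rows(moves=[0, 1, -4, 0, 0, 0, -0.1, 0, 2, -8, 0, 0, 0, -0.1, 0, 3, -12, 0, 0, 0, -0.1, 0, 4, -16, 0, 0, 0, -0.1, 0, 5, -20, 0, 0, 0, -0.1])

```text
time: 27.17
position: [0.5242, -0.1676, 0.1119]
tool_rot: [1.0, -0.015, 0.002, 0.001]
ft_force: [1.0, -0.6, -1.3]
grip_width: 0.0199
grip_force: 50.0
```

```bash
python3 -c "
from h import *
c,o=shot('top')
a=rect(c,o,.45,.75,-.55,.15,.035,1100); cv2.imwrite('pics/t4.png',a)
h=cv2.cvtColor(a,cv2.COLOR_BGR2HSV); m=((h[...,0]>98)&(h[...,0]<125)&(h[...,1]>120)).astype(np.uint8)
n,l,st,ce=cv2.connectedComponentsWithStats(m); i=1+np.argmax(st[1:,4])
r=cv2.minAreaRect(np.argwhere(l==i)[:,::-1].astype(np.float32)); print(r, 'centre',.45+.3-r[0][1]/1100,.15-r[0][0]/1100)
delta(.568,-.375,.12,0-np.pi/2)"
```

```text
((613.3432006835938, 167.170166015625), (194.61529541015625, 199.21836853027344), 1.1344215869903564) centre 0.5980271218039772 -0.4075847278941761
t27.22 pos [ 0.5292 -0.1771  0.1126] yawy -1.605 tilt [ 0.0125 -0.0107] w 0.0198 gf 50.0 F [ 3.5 -5.4 -0.3] | d cm [  3.88 -19.79   0.74] rz 0.034 q1,q6 [-0.52  1.09]
```

View pics/t4.png

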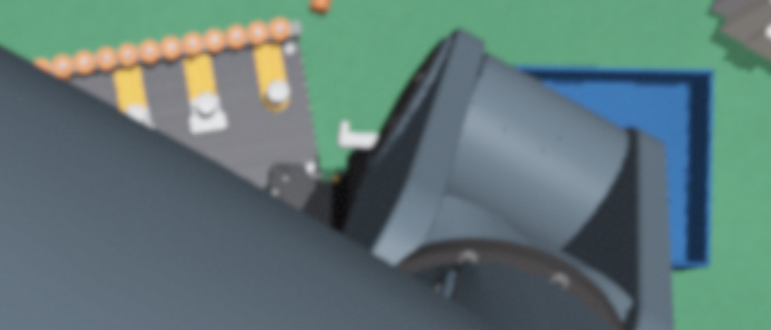

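Call:
send_rows(moves=[0, 0.8, -4, 0, 0, 0, 0, 0, 1.6, -8, 0, 0, 0, 0, 0, 2.4, -12, 0, 0, 0, 0, 0, 3.2, -16, 0, 0, 0, 0, 0, 4, -19.5, 0, 0, 0, 0])

```text
time: 27.63
position: [0.5638, -0.3633, 0.1116]
tool_rot: [1.0, -0.016, 0.001, 0.001]
ft_force: [0.4, 0.0, -0.8]
grip_width: 0.0196
grip_force: 50.0
```

Call:
send_rows(moves=[0, 0, 0, -2, 0, 0, 0, 0, 0, 0, -4, 0, 0, 0, 0, 0, 0, -4, 0, 0, 0, 0, 0, 0, -4, 0, 0, 0])

```text
time: 27.97
position: [0.5621, -0.3592, 0.07]
tool_rot: [1.0, -0.015, -0.001, -0.001]
ft_force: [0.4, -0.4, -1.6]
grip_width: 0.0196
grip_force: 50.0
```

```bash
python3 -c "
from h import *
c,o=shot('wrist'); cv2.imwrite('pics/w6.png',c['pixels'])
delta(.570,-.376,.0225,-.02-np.pi/2)"
```

```text
t28.02 pos [ 0.563  -0.3597  0.0713] yawy -1.601 tilt [ 0.0001 -0.    ] w 0.0199 gf 50.0 F [-0.4  0.5 -0.7] | d cm [ 0.7  -1.63 -4.88] rz 0.010 q1,q6 [-0.74  0.87]
```

View pics/w6.png

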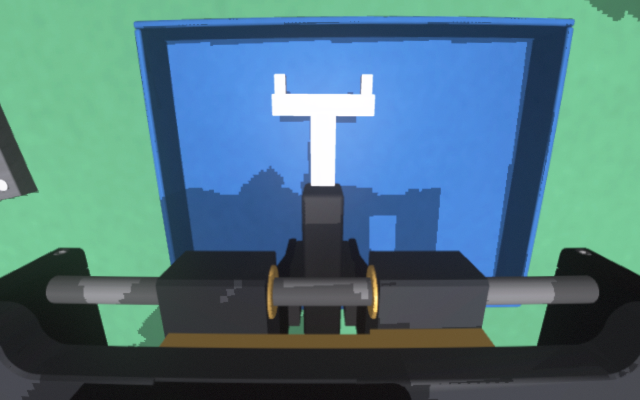

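Fork is over the tray floor, aligned with its walls (bar at (323,104), front wall at row ~35). Lowering.

Call:
send_rows(moves=[0, 0.6, -1.4, 0, 0, 0, 0, 0, 0.6, -1.4, -2, 0, 0, 0, 0, 0.6, -1.4, -4, 0, 0, 0, 0, 0.6, -1.4, -4, 0, 0, 0, 0, 0.6, -1.4, -4, 0, 0, 0])

```text
time: 28.43
position: [0.5688, -0.3732, 0.0317]
tool_rot: [1.0, -0.015, -0.0, -0.0]
ft_force: [-0.7, -0.5, -1.1]
grip_width: 0.0196
grip_force: 50.0
```

Call:
send_rows(moves=[0, 0, 0, -0.3, 0, 0, 0, 0, 0, 0, -0.6, 0, 0, 0, 0, 0, 0, -0.8, 0, 0, 0, 0, 0, 0, -0.8, 0, 0, 0])

```text
time: 28.77
position: [0.5689, -0.374, 0.0238]
tool_rot: [1.0, -0.015, 0.0, 0.0]
ft_force: [-0.2, 0.6, -1.8]
grip_width: 0.0198
grip_force: 50.0
```

```bash
python3 -c "
from h import *
delta(.570,-.376,.0215,-.02-np.pi/2)"
```

```text
t28.77 pos [ 0.5689 -0.374   0.0238] yawy -1.601 tilt [ 0.0004 -0.0004] w 0.0198 gf 50.0 F [-0.2  0.6 -1.8] | d cm [ 0.11 -0.2  -0.23] rz 0.010 q1,q6 [-0.75  0.86]
```

Call:
send_rows(moves=[0, 0, 0, -0.1, 0, 0, 0, 0, 0, 0, -0.18, 0, 0, 0, 0, 0, 0, -0.24, 0, 0, 0, 0, 0, 0, -0.24, 0, 0, 0])

```text
time: 29.1
position: [0.5687, -0.3739, 0.0209]
tool_rot: [1.0, -0.015, -0.0, -0.0]
ft_force: [-0.6, -0.1, -2.3]
grip_width: 0.0197
grip_force: 50.0
```

Call:
send_rows(moves=[0.45, 0, 0, 0, 0, 0, 0, 0.45, 0, 0, 0, 0, 0, 0, 0.45, 0, 0, 0, 0, 0, 0, 0.45, 0, 0, 0, 0, 0, 0, 0.45, 0, 0, 1, 0, 0, 0])

```text
time: 29.52
position: [0.5676, -0.373, 0.0296]
tool_rot: [1.0, -0.015, -0.001, -0.001]
ft_force: [-0.9, 0.4, -1.1]
grip_width: 0.0379
grip_force: 0.0
```

Call:
send_rows(moves=[0.45, 0, 0, 3, 0, 0, 0, 0.45, 0, 0, 7, 0, 0, 0, 0.45, 0, 0, 11, 0, 0, 0, 0.45, -3, -2, 13, 0, 0, 0, 0.45, -6, -4, 13, 0, 0, 0])

```text
time: 29.93
position: [0.5126, -0.4163, 0.1687]
tool_rot: [1.0, -0.013, 0.005, 0.005]
ft_force: [0.6, -1.2, -0.2]
grip_width: 0.0392
grip_force: 0.0
```

Call:
send_rows(moves=[0.45, -4, -3, 0, 0, 0, 0, 0.45, -7, -6, 0, 0, 0, 0, 0.45, -9, -10, 0, 0, 0, 0, 0.45, -9, -12, 0, 0, 0, 0, 0.45, -9, -12, 0, 0, 0, 0])

```text
time: 30.35
position: [0.4162, -0.5416, 0.1628]
tool_rot: [1.0, -0.018, 0.001, 0.004]
ft_force: [1.7, -0.3, 0.3]
grip_width: 0.0388
grip_force: 0.0
```

```bash
python3 -c "
from h import *
c,o=shot('top'); cv2.imwrite('pics/t5.png',c['pixels'])
cv2.imwrite('pics/t6.png',rect(c,o,.55,.73,-.13,.13,.021,3000))
delta(.570,-.376,.0215,-.02-np.pi/2)"
```

```text
t30.40 pos [ 0.4172 -0.538   0.1622] yawy -1.606 tilt [ 0.0017 -0.0036] w 0.0391 gf 0.0 F [-0.5  1.9  0.9] | d cm [ 15.28  16.2  -14.07] rz 0.015 q1,q6 [-1.07  0.53]
```

View pics/t5.png

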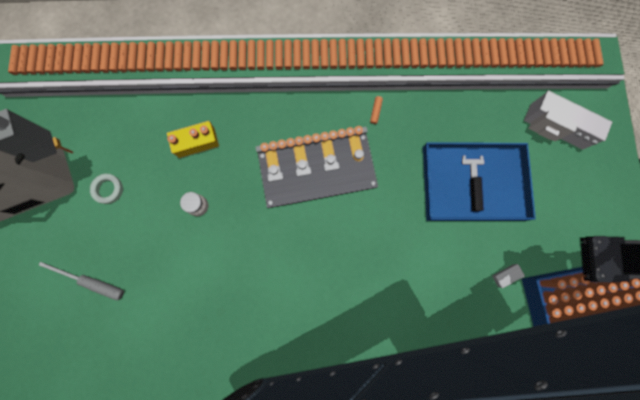

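View pics/t6.png

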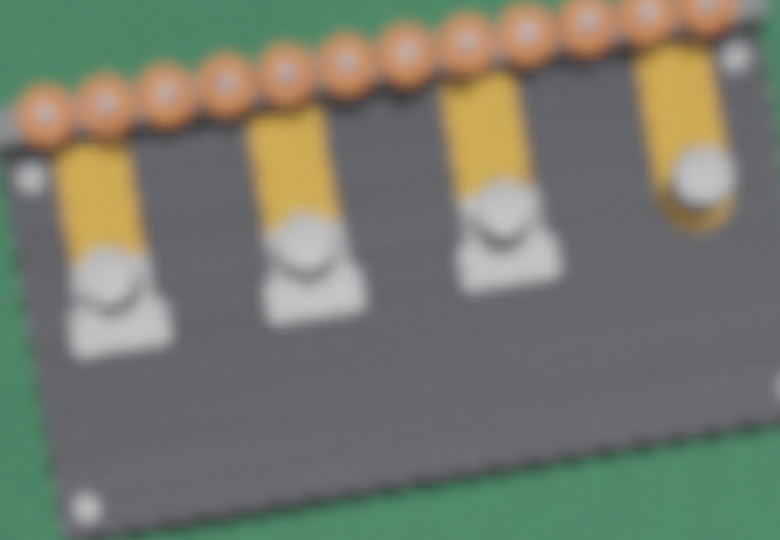

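The three clips sit identically on shafts 4, 3 and 2, the fork lies flat in the tray (476,185), and the box and jar have not moved. Raising the hand clear, then handing in.

Call:
send_rows(moves=[0.45, 0, 0, 3, 0, 0, 0, 0.45, 0, 2, 6, 0, 0, 0, 0.45, 0, 5, 8, 0, 0, 0, 0.45, 0, 5, 8, 0, 0, 0, 0.45, 0, 5, 8, 0, 0, 0])

```text
time: 30.82
position: [0.4199, -0.482, 0.2433]
tool_rot: [1.0, -0.014, 0.001, 0.001]
ft_force: [-0.3, -0.9, 0.1]
grip_width: 0.0393
grip_force: 0.0
```

```bash
python3 -c "
from h import *
print(monitor.get_obs()['ft_force'], workorder.hand_in())"
```

```text
the job is handed in; nothing more can be done
[-0.31562803 -0.92051138  0.14904375] None
```

I handed the job in at about 31 s. The three clips I found are pushed home with the fork on shafts 2, 3 and 4, the fork lies flat in the blue tray, and the cell box and jar were not moved.

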